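# Rack the lacquered bobbins and put the brushes away

## Robot

A 6-joint arm with a two-finger parallel gripper is mounted at the origin on the work surface. World frame = base frame: x ahead of the robot, y to its left, z up, the work surface at z = 0. Lengths are in m, angles in rad, forces in N, time in s.
With the tool pointing down it reaches from about 0.3 to 0.775 m from the base axis. Payload 14.6 kg.
Tool frame: the origin (TCP) lies at the very end of the fingers, on their centre line; the grasp point (between the pads) lies 19 mm behind it; z points along the fingers, y is the direction in which the jaws open and shut (so a half turn about z gives the same grasp; the last joint's range is limited). The gripper opens to 94 mm and grips with 3 to 60 N. Pads are 16 mm wide; open, the fingers measure 119 mm over their backs; the gripper's body (75 mm by 177 mm) begins 78 mm behind the grasp point.
Start: joints at [-1.405, 0.3, 1.521, -0, 1.321, -0.067], TCP at [0.127, -0.535, 0.205] pointing down, gripper open.
Joint ranges: [-3.03, 3.03], [-0.79, 2.21], [0.23, 2.52], [-1.04, 4.18], [0, 3.07], [-2.55, 2.55]. Speed limits (rad/s): [2.22, 2.22, 2.57, 3.14, 3.14, 3.14].

## Interface

Orientations are given as [roll, pitch, yaw] about the fixed x, y, z axes, in that order (R = Rz(yaw) Ry(pitch) Rx(roll)).
In Python, from station import get_obs, vision, hand_in gives the robot as it stands.
- The arm moves only by the tool play_rows, never from a script. Its argument "moves" is a list of rows, each an object with "claw": the opening, from 0 (shut) to 1 (fully open); "linear": the shift along the tool's x, y, z in mm, a list of three; "turn": the turn, a rotation vector about the tool's x, y, z in rad, a list of three. In form: [{"claw": claw, "linear": [tx, ty, tz], "turn": [ax, ay, az]}, ...]. A call has 1 to 8 rows; each row is the pose to reach, as a shift and turn from the pose measured when the call began, along the tool's axes at that moment; what a row does not reach only later rows make up. A row lasts 1/8 s, in which the tool goes at most 62.5 mm and 10.7 degrees, less where a joint would pass 70% of its speed; a pose out of reach is approached as far as the arm can. A call with a gripper value outside its range is refused whole. The fingers move at their own pace and stop on an object; "force" is the grip in N (left out, the last holds). Time passes only in rows, so rows that repeat a pose let the fingers close. It gives the time, the measured TCP pose, the force and the opening at its end, in the units of the state.
- get_obs(): the state, without advancing time (a new reading comes with each control period).
- vision.camera(name): name is "scene" or "side" or "wrist"; returns the picture (400x640x3 uint8, blue, green, red); there is no depth.
- vision.camera_info(name): a dict with "camera_matrix" (3x3 intrinsics, pixels), "rvec" (rotation vector, rad) and "tvec" (3), from world to camera coordinates, as OpenCV has them; the wrist camera has in their place "mount" (4x4, takes a point from camera to tool coordinates, whose origin is the TCP and whose axes are the flange's). Camera axes: x right, y down, z forward; pixel columns grow to the right and rows downward; lengths in m; the calibration is good to about 2 mm. A picture is of the moment at which its call begins: read the wrist's pose just before it. camera_info takes no time and is no camera call.
- hand_in(): hands the job in, once; it reports no verdict.
The state is a dict: "time_s": time; "qpos": joint angles; "joint_vel": joint speeds; "tau": joint torques, N m; "ee_pos": TCP position; "eef_rot": TCP orientation; "force": force on the tool from outside, world axes, zero at the start; "moment": the same for the moment, N m; "grip_width": finger opening in m.
Only numpy, scipy, OpenCV 4.12 (cv2) and the standard library are available. Lean on these libraries where they do the work, as an engineer would, in place of code of your own. Each camera call takes 0.05 s, during which the arm holds its last target.

## Task

The orange transformer bobbins on the bench are freshly lacquered and tacky: thread the brass arm of the carrying rod through the bore of each one, carry it over and set it down lying flat in its own green-outlined bay of the white drying board, square to the outline with the bore pointing away from you (along the bay's x), never touching a bobbin with the gripper or the robot itself. Finish with the carrying rod standing back in its square socket and every brush moved from the white rinse block, handle foot down, fully home into its own hole of the dark wooden rack. Leave the pick, the capo and the knobs in the dish where they are.

Things in the scene. Friction and masses are not known exactly. Their poses are not given: they have to be found in the camera images.
- bobbin0_mid (a point): Orange transformer bobbin, freshly lacquered, may be absent, about 80 g: 60 x 60 mm square end flanges 4 mm thick, 50 mm long over them, lying on a flat side. Straight level octagonal bore, 26 mm across flats, open at both ends, along its own x (either end can be entered). Point: centre of the bore and bobbin, 30 mm above what it lies on.
- bobbin1_mid (a point): Orange transformer bobbin, freshly lacquered, may be absent, about 80 g: 60 x 60 mm square end flanges 4 mm thick, 50 mm long over them, lying on a flat side. Straight level octagonal bore, 26 mm across flats, open at both ends, along its own x (either end can be entered). Point: centre of the bore and bobbin, 30 mm above what it lies on.
- bobbin2_mid (a point): Orange transformer bobbin, freshly lacquered, may be absent, about 80 g: 60 x 60 mm square end flanges 4 mm thick, 50 mm long over them, lying on a flat side. Straight level octagonal bore, 26 mm across flats, open at both ends, along its own x (either end can be entered). Point: centre of the bore and bobbin, 30 mm above what it lies on.
- wand_grip (a point): Grip point of the carrying rod (200 g): 14 mm square dark leg, 109 mm tall, blue band; point on its centre line, 84 mm above the foot, 25 below the top. Level brass arm, 8 mm diameter, leaves the leg along own +x; arm centre line 24 mm above the foot (60 below this point); its 12 mm end ball reaches 86 mm from the leg's centre line. z up the leg. Stands in its socket at the start.
- socket_hole0 (a point): Socket of the carrying rod: centre of the mouth of the 17 mm square hole, 18 mm deep, in the top of a fixed 46 x 46 x 24 mm aluminium block on the bench. Hole sides along the block's x and y; the rod stands in it at the start with its arm along the block's x.
- bay0 (a point): Bay centre on top of the fixed white drying board (120 x 310 mm, 8 mm thick, on the bench); three bays in a row 100 mm apart along the board's y, each with a green outline 68 mm (x) by 77 mm (y) inside. The bay's x axis points away from the robot; a bobbin's bore should lie along it.
- bay1 (a point): Bay centre on top of the fixed white drying board (120 x 310 mm, 8 mm thick, on the bench); three bays in a row 100 mm apart along the board's y, each with a green outline 68 mm (x) by 77 mm (y) inside. The bay's x axis points away from the robot; a bobbin's bore should lie along it.
- bay2 (a point): Bay centre on top of the fixed white drying board (120 x 310 mm, 8 mm thick, on the bench); three bays in a row 100 mm apart along the board's y, each with a green outline 68 mm (x) by 77 mm (y) inside. The bay's x axis points away from the robot; a bobbin's bore should lie along it.
- brush0_mid (a point): Lacquer brush, yellow handle, may be absent: upright stick 12 mm diameter (ferrule 13), 115 mm long, tip on top, 30 g. Stands foot down, loosely, in a hole of the white rinse block, foot 10 mm above the bench. Point at mid-length, 57.5 mm above the foot; z towards the tip.
- brush1_mid (a point): Lacquer brush, green handle, may be absent: upright stick 12 mm diameter (ferrule 13), 115 mm long, tip on top, 30 g. Stands foot down, loosely, in a hole of the white rinse block, foot 10 mm above the bench. Point at mid-length, 57.5 mm above the foot; z towards the tip.
- brush2_mid (a point): Lacquer brush, blue handle, may be absent: upright stick 12 mm diameter (ferrule 13), 115 mm long, tip on top, 30 g. Stands foot down, loosely, in a hole of the white rinse block, foot 10 mm above the bench. Point at mid-length, 57.5 mm above the foot; z towards the tip.
- rinse: White rinse block, fixed, 42 x 128 x 35 mm tall; origin at the centre of its underside; three holes 17 mm wide, 25 mm deep, in a row along its y at -40, 0 and +40 mm.
- rack_hole0 (a point): Dark wooden brush rack, fixed, 42 x 128 x 53 mm tall: centre of the mouth of one of its three holes (15 mm diameter, 45 mm deep, floor 8 mm above the bench), 40 mm apart in a row along the rack's y axis. z up.
- rack_hole1 (a point): Dark wooden brush rack, fixed, 42 x 128 x 53 mm tall: centre of the mouth of one of its three holes (15 mm diameter, 45 mm deep, floor 8 mm above the bench), 40 mm apart in a row along the rack's y axis. z up.
- rack_hole2 (a point): Dark wooden brush rack, fixed, 42 x 128 x 53 mm tall: centre of the mouth of one of its three holes (15 mm diameter, 45 mm deep, floor 8 mm above the bench), 40 mm apart in a row along the rack's y axis. z up.
- pick: White nylon pick, about 30 mm long, 4 mm thick, lying on the bench; origin under its middle. Bystander.
- capo: Gold-tone capo, 75 x 40 x 12 mm, lying on the bench; origin under its middle. Bystander.
- dish: Round tin dish, fixed, 100 mm across, 22 mm high, holding two chrome amp knobs; origin under its middle. Bystander.
- knob0: Chrome amp knob, 22 mm across, 14 mm high, lying in the tin dish; origin under its middle. Bystander.
- knob1: Chrome amp knob, 22 mm across, 14 mm high, lying in the tin dish; origin under its middle. Bystander.
Not all that is in view belongs to the job. What is shaped like the part that bears bobbin1_mid but blue or purple is not meant.

How it is judged:
At the end, for the whole second after the job is handed in: Each bobbin rests on the board, bore level, within 20 mm of a bay centre and 0.25 rad of its x axis; each brush fully down in a rack hole (mid-point below 72 mm, within 11 mm of the hole, 0.15 rad of upright); rod fully down in its socket, within 0.22 rad of upright; all at rest (((horizontal distance between bobbin0_mid and bay0 below 0.02 m and angle between the x axis of bobbin0_mid and the x axis of bay0, either way round below 0.25 rad) or (horizontal distance between bobbin0_mid and bay1 below 0.02 m and angle between the x axis of bobbin0_mid and the x axis of bay1, either way round below 0.25 rad) or (horizontal distance between bobbin0_mid and bay2 below 0.02 m and angle between the x axis of bobbin0_mid and the x axis of bay2, either way round below 0.25 rad)) and angle between bobbin0_mid's own x axis and vertical between 1.47 and 1.67 rad and height (world z) of bobbin0_mid between 0.034 and 0.042 m and linear speed of each of bobbin0, bobbin1, bobbin2, brush0, brush1, brush2, wand below 0.02 m/s and ((horizontal distance between bobbin1_mid and bay0 below 0.02 m and angle between the x axis of bobbin1_mid and the x axis of bay0, either way round below 0.25 rad) or (horizontal distance between bobbin1_mid and bay1 below 0.02 m and angle between the x axis of bobbin1_mid and the x axis of bay1, either way round below 0.25 rad) or (horizontal distance between bobbin1_mid and bay2 below 0.02 m and angle between the x axis of bobbin1_mid and the x axis of bay2, either way round below 0.25 rad)) and angle between bobbin1_mid's own x axis and vertical between 1.47 and 1.67 rad and height (world z) of bobbin1_mid between 0.034 and 0.042 m and ((horizontal distance between bobbin2_mid and bay0 below 0.02 m and angle between the x axis of bobbin2_mid and the x axis of bay0, either way round below 0.25 rad) or (horizontal distance between bobbin2_mid and bay1 below 0.02 m and angle between the x axis of bobbin2_mid and the x axis of bay1, either way round below 0.25 rad) or (horizontal distance between bobbin2_mid and bay2 below 0.02 m and angle between the x axis of bobbin2_mid and the x axis of bay2, either way round below 0.25 rad)) and angle between bobbin2_mid's own x axis and vertical between 1.47 and 1.67 rad and height (world z) of bobbin2_mid between 0.034 and 0.042 m and (horizontal distance between brush0_mid and rack_hole0 below 0.011 m or horizontal distance between brush0_mid and rack_hole1 below 0.011 m or horizontal distance between brush0_mid and rack_hole2 below 0.011 m) and height (world z) of each of brush0_mid, brush1_mid, brush2_mid below 0.072 m and angle between each of brush0_mid, brush1_mid, brush2_mid's own z axis and vertical below 0.15 rad and (horizontal distance between brush1_mid and rack_hole0 below 0.011 m or horizontal distance between brush1_mid and rack_hole1 below 0.011 m or horizontal distance between brush1_mid and rack_hole2 below 0.011 m) and (horizontal distance between brush2_mid and rack_hole0 below 0.011 m or horizontal distance between brush2_mid and rack_hole1 below 0.011 m or horizontal distance between brush2_mid and rack_hole2 below 0.011 m) and horizontal distance between wand_grip and socket_hole0 below 0.018 m and height (world z) of wand_grip below 0.096 m and angle between wand_grip's own z axis and vertical below 0.22 rad); the robot touches nothing.
It fails at once if the gripper or arm touches a tacky bobbin (contact force between any of the fingers, the arm and bobbin0 above 1 N or contact force between any of the fingers, the arm and bobbin1 above 1 N or contact force between any of the fingers, the arm and bobbin2 above 1 N).
It fails at once if a bystander (pick, capo, knobs) is moved more than 30 mm (distance of any of pick, capo, knob0, knob1 from where it was at the start of the episode above 0.03 m).
Of bobbin0, bobbin1, bobbin2 only 2 to 3 are there at a start; the rules pass over those that are not, and their reading is None.
Of brush0, brush1, brush2 only 2 to 3 are there at a start; the rules pass over those that are not, and their reading is None.
At some moment in a run one of bobbin0, bobbin1, bobbin2 may be knocked a few centimetres aside while the robot is not near it.
It also fails if it takes over 210 s, if anything falls off the work surface, if the arm or the gripper's body presses on something with over 40 N, if the wrist force passes 120 N, or if a joint passes its speed limit or range.

## Working session

There is one attempt and no reset: what is moved stays moved. The work goes in short steps, Python scripts to look and compute and a tool call to move; the robot and the scene stay as the last step left them, time stands still between calls to the robot, and variables do not carry over. Pictures are saved under pics/ and viewed, and the job is handed in when it is done.

Besides the shell and the picture viewer there is one more tool, called after "Call:" as name(argument=value, ...), one argument or row to a line, values as JSON. play_rows: Moves the arm, as the interface text tells. Its arguments: {"type":"object","properties":{"moves":{"type":"array","items":{"type":"object","properties":{"claw":{"type":"number"},"linear":{"type":"array","items":{"type":"number"}},"turn":{"type":"array","items":{"type":"number"}}}}},"force":{"type":"number"}},"required":["moves"]}

```bash
ls; mkdir -p pics; python3 - <<'E'
from station import get_obs, vision
import cv2
print(get_obs())
for n in ["scene","side","wrist"]:
    cv2.imwrite(f"pics/{n}0.png",vision.camera(n)); print(n,vision.camera_info(n))
E
```

```text
pics
{'time_s': 0.0, 'qpos': array([-1.40460677e+00,  3.00486294e-01,  1.52160721e+00, -2.12168269e-05,
        1.32069408e+00, -6.65833673e-02]), 'joint_vel': array([-0.00021682,  0.00145932,  0.00080345,  0.00088231,  0.00014722,
       -0.00106095]), 'tau': array([ 1.81740354e-03, -5.31806874e+01, -3.52732480e+01,  7.09049497e-02,
        2.44153087e-02, -1.02508207e-04]), 'ee_pos': array([ 0.12682743, -0.53489661,  0.20486695]), 'eef_rot': array([-3.14039901e+00, -5.89985191e-05,  2.32778152e-01]), 'force': array([ 0.11699634, -1.26694613, -0.15788006]), 'moment': array([-0.00901608,  0.0086495 , -0.00564496]), 'grip_width': 0.09420764591145091}
scene {'camera_matrix': array([[370.82883774,   0.        , 316.22499331],
       [  0.        , 370.82883774, 206.09494452],
       [  0.        ,   0.        ,   1.        ]]), 'rvec': array([ 1.09412896,  2.21134321, -1.12632728]), 'tvec': array([ 0.2811997 , -0.15047316,  1.46325094])}
side {'camera_matrix': array([[470.59767757,   0.        , 326.6875442 ],
       [  0.        , 470.59767757, 204.9870935 ],
       [  0.        ,   0.        ,   1.        ]]), 'rvec': array([ 2.28336278, -0.37559516,  0.13655148]), 'tvec': array([-0.47617399,  0.166623  ,  1.16438531])}
wrist {'camera_matrix': array([[292.48696294,   0.        , 319.16445104],
       [  0.        , 292.48696294, 198.16230276],
       [  0.        ,   0.        ,   1.        ]]), 'mount': array([[ 4.42354717e-04, -9.73625296e-01, -2.28152554e-01,
         6.65146579e-02],
       [ 9.99999836e-01,  5.13548776e-04, -2.52679332e-04,
        -4.04415741e-04],
       [ 3.63182454e-04, -2.28152405e-01,  9.73625363e-01,
        -1.79124232e-01],
       [ 0.00000000e+00,  0.00000000e+00,  0.00000000e+00,
         1.00000000e+00]])}
```

View pics/scene0.png

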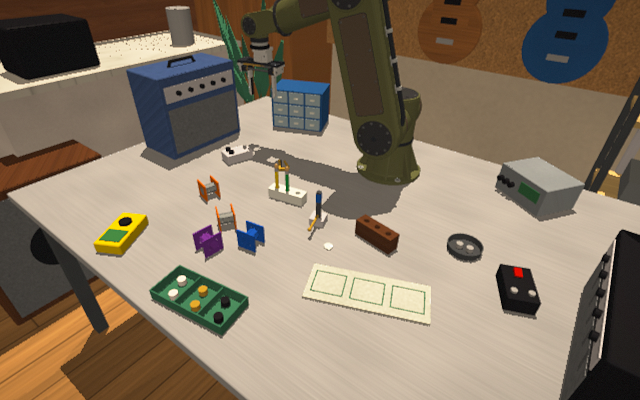

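View pics/side0.png

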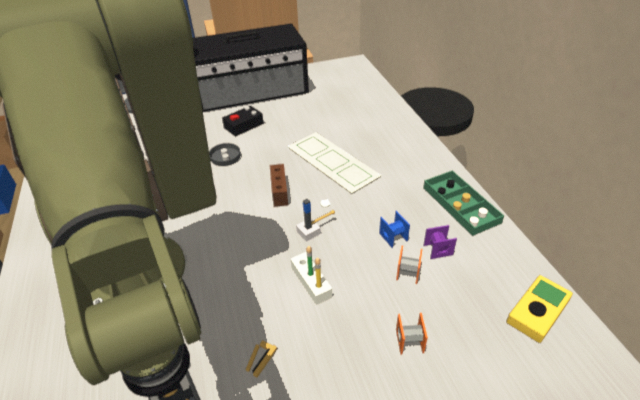

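View pics/wrist0.png

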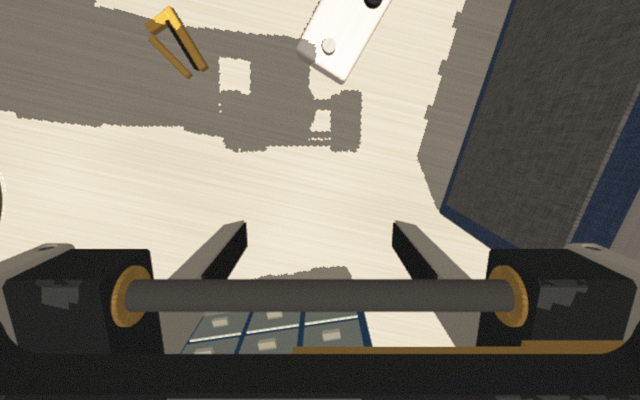

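```bash
cat > h.py <<'E'
from station import get_obs, vision
import numpy as np, cv2, sys
from scipy.spatial.transform import Rotation as Ro
def cam(n):
    """K,Rcw(cam->world),origin"""
    i=vision.camera_info(n); K=i["camera_matrix"]
    if n=="wrist":
        o=get_obs(); R=Ro.from_euler('xyz',o["eef_rot"]).as_matrix()
        M=i["mount"]; return K,R@M[:3,:3],R@M[:3,3]+o["ee_pos"]
    R=cv2.Rodrigues(i["rvec"])[0]; return K,R.T,-R.T@np.array(i["tvec"]).ravel()
def ray(c,p):
    K,R,o=c; d=R@np.linalg.inv(K)@np.array([p[0],p[1],1.]); return o,d/np.linalg.norm(d)
def onz(c,p,z):
    o,d=ray(c,p); return o+d*(z-o[2])/d[2]
def tri(c1,p1,c2,p2):
    o1,d1=ray(c1,p1);o2,d2=ray(c2,p2)
    s=np.linalg.lstsq(np.c_[d1,-d2],o2-o1,rcond=None)[0]
    a=o1+s[0]*d1;b=o2+s[1]*d2; return (a+b)/2,np.linalg.norm(a-b)
def proj(c,X):
    K,R,o=c; q=K@(R.T@(np.asarray(X)-o)); return q[:2]/q[2]
def snap(n,f=None):
    c=cam(n); im=vision.camera(n)
    if f: cv2.imwrite(f"pics/{f}.png",im)
    return c,im
def crop(im,x0,y0,x1,y1,s,f):
    cv2.imwrite(f"pics/{f}.png",cv2.resize(im[y0:y1,x0:x1],None,fx=s,fy=s,interpolation=cv2.INTER_CUBIC))
def st():
    o=get_obs(); print(round(o["time_s"],2),np.round(o["ee_pos"],4),np.round(o["eef_rot"],4),np.round(o["force"],1),round(o["grip_width"],4))
E
python3 - <<'E'
from h import *
im=cv2.imread("pics/scene0.png"); crop(im,190,145,350,265,5,"sc0c")
im=cv2.imread("pics/side0.png"); crop(im,260,120,460,270,4,"si0c")
im=cv2.imread("pics/side0.png"); crop(im,370,210,470,360,4,"si0d")
E
```

```text
(no output)
```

View pics/sc0c.png

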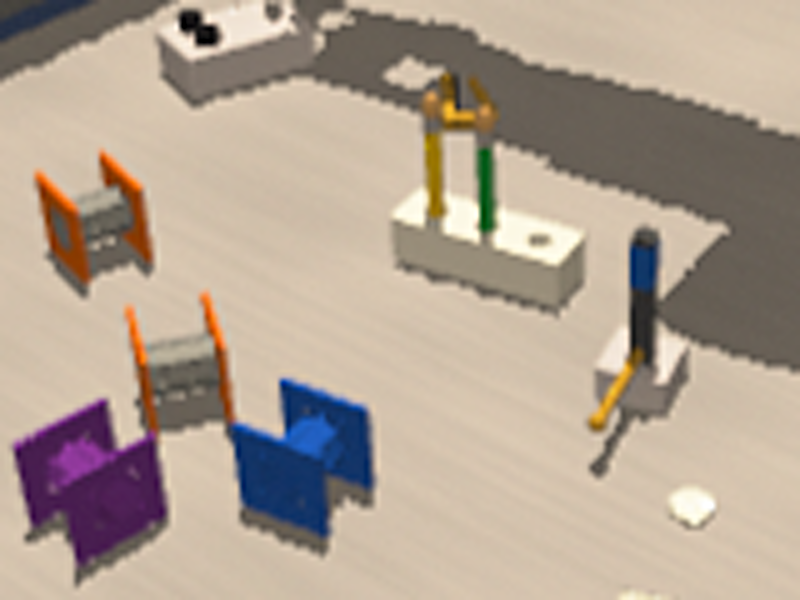

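View pics/si0c.png

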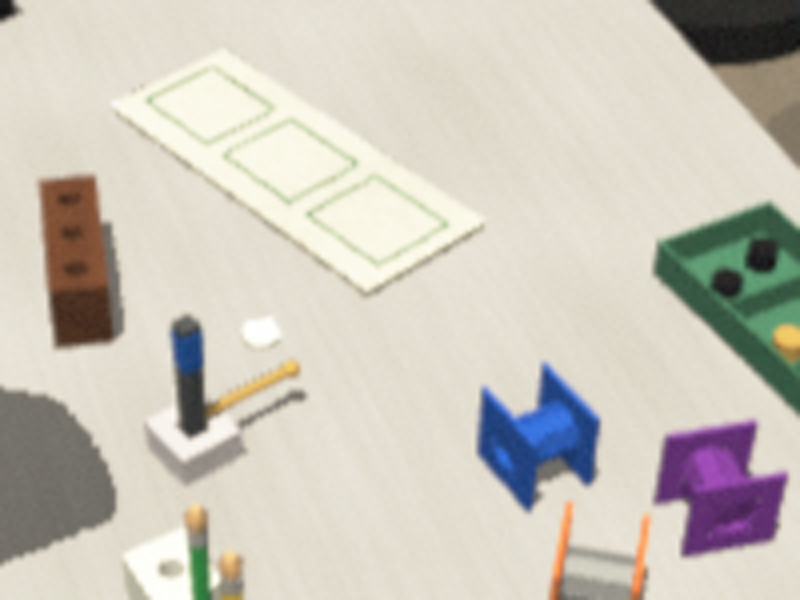

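View pics/si0d.png

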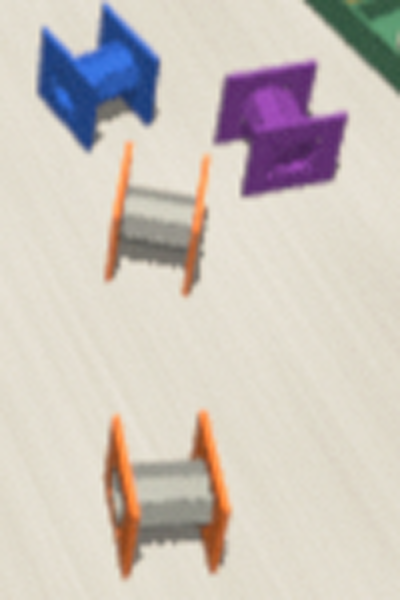

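Candidates in the scene view: orange bobbins at (208,189) and (226,217). Decoys: blue at (250,237) and purple at (207,241). Only the orange pair is meant. The brushes are yellow and green at (277,178) and (288,183), and there is no blue one: the blue at (319,197) is the rod's band. The crops confirm this.

```bash
python3 - <<'E'
from h import *
S=cam("scene"); D=cam("side")
def sc(x,y): return (190+x/5,145+y/5)
def si(x,y): return (260+x/4,120+y/4)
def sd(x,y): return (370+x/4,210+y/4)
def show(n,p1,p2): 
    X,e=tri(S,p1,D,p2); print(n,np.round(X,3),round(e,4))
show("wandtop",sc(645,235),si(187,325))
show("ball",sc(597,423),si(293,369))
show("bobA near (winding mid)",sc(102,215),sd(168,490))
show("bobB",sc(182,370),sd(160,225))
show("brushY tip",sc(432,100),si(231,560))
show("brushG tip",sc(485,115),si(195,515))
print("onz")
for n,p,z in [("Ytip",(260+231/4,120+560/4),.125),("Gtip",(260+195/4,120+515/4),.125),
 ("rack1",si(68,198),.053),("rack2",si(70,232),.053),("rack3",si(75,268),.053),
 ("bayA",si(210,104),.008),("bayB",si(290,160),.008),("bayC",si(378,220),.008),
 ("dish",(225,154),.022),("pick",si(262,332),.004),
 ("sockL",si(147,430),.024),("sockFront",si(188,462),.024),("sockR",si(242,430),.024)]:
    print(n,np.round(onz(D,p,z),3))
# bobbins flange corners tops z=.06
for n,p in [("A fl1",sd(117,415)),("A fl2",sd(204,415)),("B fl1",sd(128,145)),("B fl2",sd(207,157)),("A1 far?",sd(135,510)),("blue",sd(45,30)),("blue",sd(90,85)),("purple",sd(225,75))]:
    print(n,np.round(onz(D,p,.06),3))
# from scene: flange top edges
for n,p in [("A l0",sc(38,175)),("A l1",sc(88,222)),("A r0",sc(103,155)),("A r1",sc(148,198)),("B l0",sc(128,310)),("B l1",sc(150,375)),("B r0",sc(205,295)),("B r1",sc(228,355)),
 ("blue",sc(235,428)),("bl",sc(328,468)),("bl",sc(283,382)),("bl",sc(370,410)),("pu",sc(15,447)),("pu",sc(105,403)),("pu",sc(65,485)),("pu",sc(155,437))]:
    print(n,np.round(onz(S,p,.06),3))
print("capo",np.round(onz(S,(190+470/5,145+120/5),.0),3))
E
```

```text
wandtop [ 0.447 -0.01   0.112] 0.0017
ball [0.524 0.014 0.028] 0.0018
bobA near (winding mid) [ 0.559 -0.39   0.03 ] 0.0082
bobB [ 0.637 -0.222  0.024] 0.0045
brushY tip [ 0.413 -0.21   0.119] 0.0022
brushG tip [ 0.405 -0.171  0.118] 0.0015
onz
Ytip [ 0.413 -0.216  0.125]
Gtip [ 0.404 -0.178  0.125]
rack1 [0.42  0.215 0.053]
rack2 [0.412 0.176 0.053]
rack3 [0.406 0.136 0.053]
bayA [0.569 0.354 0.008]
bayB [0.606 0.26  0.008]
bayC [0.644 0.167 0.008]
dish [0.291 0.387 0.022]
pick [0.524 0.081 0.004]
sockL [ 0.417 -0.006  0.024]
sockFront [ 0.434 -0.043  0.024]
sockR [ 0.476 -0.027  0.024]
A fl1 [ 0.545 -0.36   0.06 ]
A fl2 [ 0.588 -0.374  0.06 ]
B fl1 [ 0.631 -0.187  0.06 ]
B fl2 [ 0.672 -0.211  0.06 ]
A1 far? [ 0.53  -0.414  0.06 ]
blue [ 0.624 -0.079  0.06 ]
blue [ 0.631 -0.133  0.06 ]
purple [ 0.713 -0.153  0.06 ]
A l0 [ 0.577 -0.42   0.06 ]
A l1 [ 0.595 -0.348  0.06 ]
A r0 [ 0.533 -0.407  0.06 ]
A r1 [ 0.551 -0.34   0.06 ]
B l0 [ 0.644 -0.253  0.06 ]
B l1 [ 0.679 -0.193  0.06 ]
B r0 [ 0.604 -0.228  0.06 ]
B r1 [ 0.638 -0.172  0.06 ]
blue [ 0.682 -0.119  0.06 ]
bl [ 0.675 -0.054  0.06 ]
bl [ 0.636 -0.128  0.06 ]
bl [ 0.624 -0.071  0.06 ]
pu [ 0.768 -0.201  0.06 ]
pu [ 0.712 -0.193  0.06 ]
pu [ 0.772 -0.155  0.06 ]
pu [ 0.715 -0.148  0.06 ]
capo [ 0.261 -0.312  0.   ]
```

```bash
cat >> h.py <<'E'
def go(x,y,z,yaw):
    """shift/turn in tool axes to reach TCP (x,y,z), tool down, given yaw of tool x"""
    o=get_obs(); R=Ro.from_euler('xyz',o["eef_rot"]); T=Ro.from_euler('xyz',[np.pi,0,yaw])
    d=R.inv().apply(np.array([x,y,z])-o["ee_pos"])*1000
    r=(R.inv()*T).as_rotvec(); print("lin",np.round(d,1),"turn",np.round(r,4))
E
python3 -c "
from h import *
go(.48,-.17,.205,0)"
```

```text
lin [ 4.278e+02 -2.737e+02  3.000e-01] turn [-0.0009  0.      0.2328]
```

Call:
play_rows(
  moves=[
    {"claw": 1, "linear": [428, -274, 0], "turn": [0, 0, 0.233]},
    {"claw": 1, "linear": [428, -274, 0], "turn": [0, 0, 0.233]},
    {"claw": 1, "linear": [428, -274, 0], "turn": [0, 0, 0.233]},
    {"claw": 1, "linear": [428, -274, 0], "turn": [0, 0, 0.233]},
    {"claw": 1, "linear": [428, -274, 0], "turn": [0, 0, 0.233]},
    {"claw": 1, "linear": [428, -274, 0], "turn": [0, 0, 0.233]},
    {"claw": 1, "linear": [428, -274, 0], "turn": [0, 0, 0.233]},
    {"claw": 1, "linear": [428, -274, 0], "turn": [0, 0, 0.233]},
  ],
)

```text
time_s: 1.15
ee_pos: [0.4739, -0.1754, 0.2053]
eef_rot: [-3.141, 0.0, -0.0]
force: [0.2, -1.9, -0.5]
grip_width: 0.0937
```

```bash
python3 -c "
from h import *
st();go(.48,-.17,.205,0)"
```

```text
1.15 [ 0.4739 -0.1754  0.2053] [-3.1408e+00  1.0000e-04 -1.0000e-04] [ 0.2 -1.9 -0.5] 0.0937
lin [ 6.1 -5.4  0.3] turn [-0.0007  0.0001 -0.0001]
```

```bash
python3 -c "
from h import *
snap('wrist','w1');snap('side','d1');st()"
```

```text
1.25 [ 0.4753 -0.1733  0.2049] [-3.14e+00  2.00e-04  5.00e-03] [ 0.3 -0.9 -0.4] 0.0941
```

View pics/w1.png

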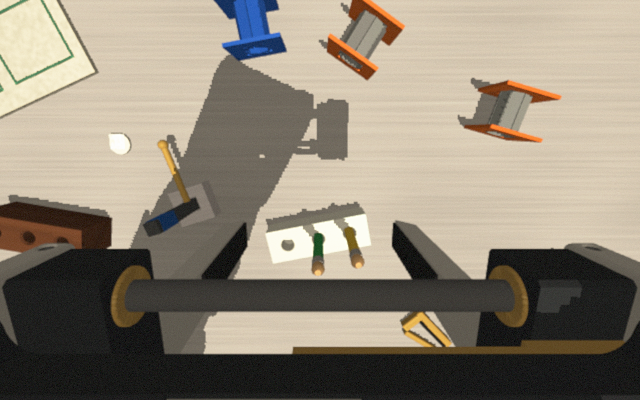

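View pics/d1.png

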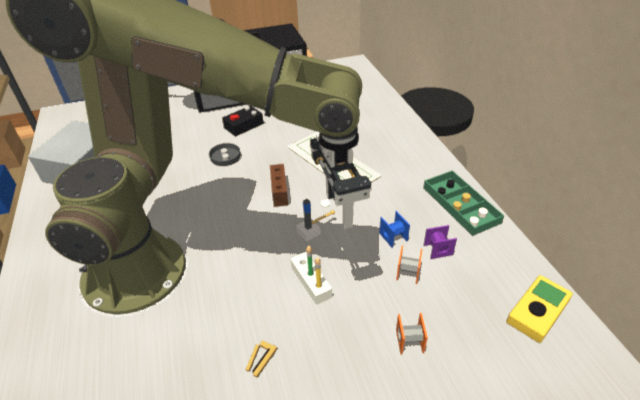

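The wrist view at 1.3 mm/px shows the rod at (175,205), the rinse block with two brushes at (318,235), bobbin B at (365,38), bobbin A at (512,110) and the rack at (50,235). Next I zoom in to measure.

```bash
python3 - <<'E'
import cv2
from h import crop
im=cv2.imread("pics/w1.png")
crop(im,130,120,250,250,5,"w1a"); crop(im,250,180,400,290,5,"w1b"); crop(im,310,0,460,100,5,"w1c"); crop(im,440,60,580,160,5,"w1d")
E
```

```text
(no output)
```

View pics/w1a.png

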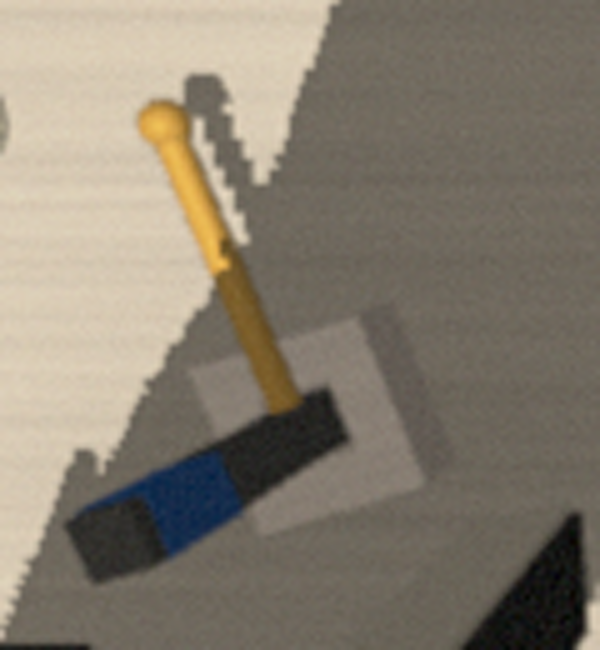

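View pics/w1b.png

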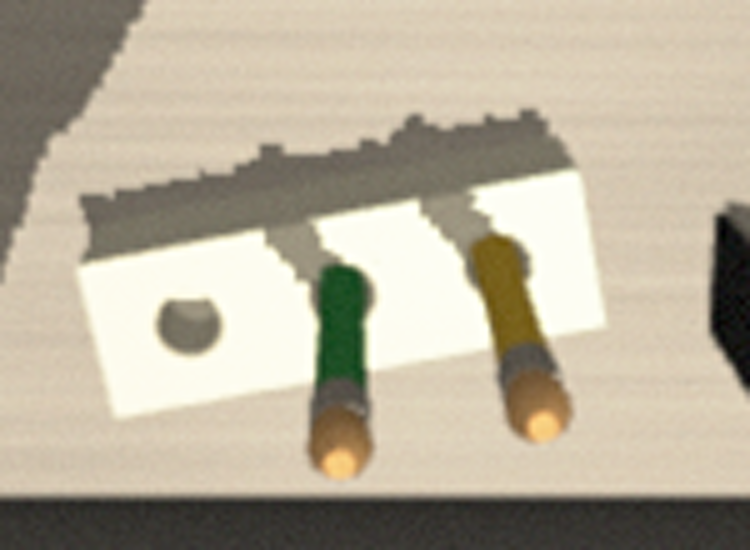

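View pics/w1c.png

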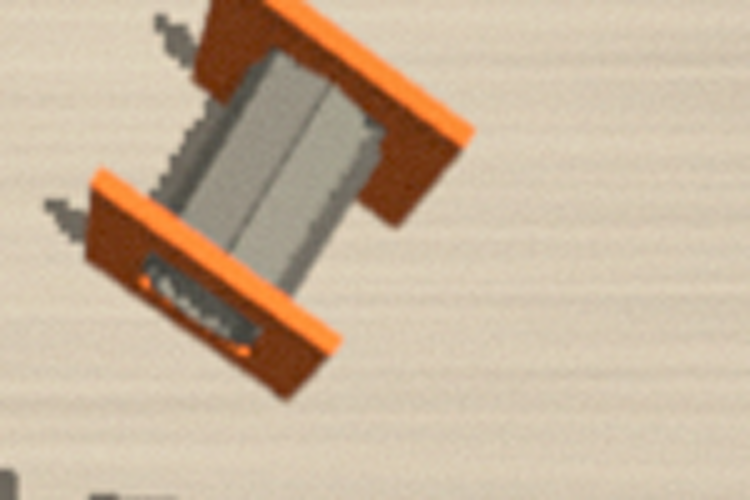

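View pics/w1d.png

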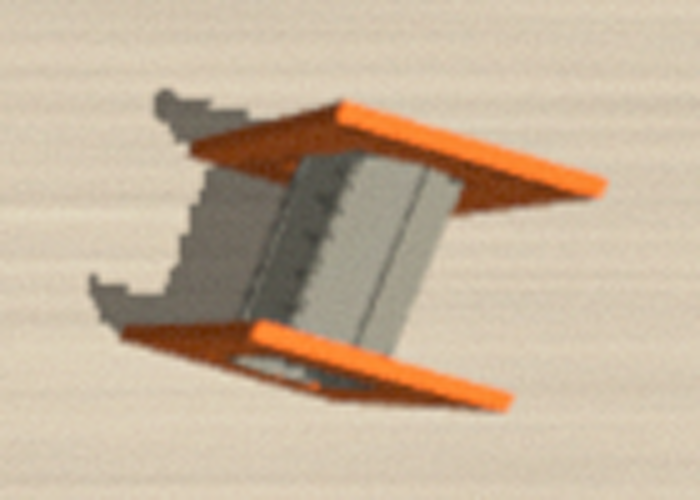

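```bash
python3 - <<'E'
from h import *
M=vision.camera_info("wrist")["mount"];K=vision.camera_info("wrist")["camera_matrix"]
R=Ro.from_euler('xyz',[-3.14,.0002,.0025]).as_matrix(); p=np.array([.4745,-.1744,.2051])
W=(K,R@M[:3,:3],R@M[:3,3]+p)
def P(n,ox,oy,pts,z):
    A=np.array([onz(W,(ox+x/5,oy+y/5),z) for x,y in pts]); print(n,np.round(A[:,:2],4).tolist(),"mean",np.round(A.mean(0)[:2],4)); return A
P("rodtop",130,120,[(66,525),(150,500),(168,558),(97,583)],.115)
a=P("socktop",130,120,[(190,370),(360,317),(425,485),(262,535)],.024)
print(np.linalg.norm(np.diff(a,axis=0),axis=1))
P("ball",130,120,[(164,123)],.030)
b=P("armroot",130,120,[(290,405)],.034)
P("leg base",130,120,[(330,388),(350,437)],.024)
P("rinse holes",250,180,[(190,325),(343,295),(498,268)],.035)
r=P("rinse top",250,180,[(77,267),(580,170),(606,325),(118,418)],.035); print(np.linalg.norm(np.diff(r,axis=0),axis=1))
P("G tip",250,180,[(340,462)],.125);P("Y tip",250,180,[(543,425)],.125)
b=P("B top",310,0,[(100,172),(340,345),(473,130)],.06);print(np.linalg.norm(np.diff(b,axis=0),axis=1))
a=P("A top",440,60,[(255,325),(510,403),(605,188),(342,105)],.06);print(np.linalg.norm(np.diff(a,axis=0),axis=1))
E
```

```text
rodtop [[0.4505, -0.0034], [0.4556, -0.0203], [0.4438, -0.0224], [0.4386, -0.0079]] mean [ 0.4472 -0.0135]
socktop [[0.4612, 0.0173], [0.4749, -0.0268], [0.4311, -0.0397], [0.4174, 0.0037]] mean [ 0.4461 -0.0114]
[0.04624057 0.04564411 0.0454591 ]
ball [[0.5229, 0.0134]] mean [0.5229 0.0134]
armroot [[0.4546, -0.0117]] mean [ 0.4546 -0.0117]
leg base [[0.4566, -0.0176], [0.4438, -0.0215]] mean [ 0.4502 -0.0196]
rinse holes [[0.3975, -0.134], [0.4058, -0.1729], [0.4132, -0.212]] mean [ 0.4055 -0.173 ]
rinse top [[0.4131, -0.1058], [0.439, -0.2317], [0.3979, -0.24], [0.3718, -0.1148]] mean [ 0.4054 -0.173 ]
[0.12860358 0.04187093 0.12790737]
G tip [[0.4063, -0.1727]] mean [ 0.4063 -0.1727]
Y tip [[0.4142, -0.2117]] mean [ 0.4142 -0.2117]
B top [[0.6342, -0.1839], [0.6019, -0.2338], [0.642, -0.2584]] mean [ 0.626  -0.2254]
[0.05940178 0.04704059]
A top [[0.5462, -0.3579], [0.5299, -0.4155], [0.5744, -0.4276], [0.5906, -0.3699]] mean [ 0.5603 -0.3927]
[0.05985874 0.0460625  0.05996504]
```

Sizes check out: socket top 46 mm, rinse 128 x 42 mm, flanges 60 mm. The socket is at (0.446,-0.012) with yaw 0.30. Bobbin A is at (0.560,-0.393) with yaw -0.26, and B at (0.638,-0.221) with yaw -0.56. I'll grasp the rod next.

```bash
python3 -c "
from h import *
st();go(.4463,-.0118,.135,.30);go(.4463,-.0118,.075,.30)"
```

```text
1.25 [ 0.4753 -0.1733  0.2049] [-3.14e+00  2.00e-04  5.00e-03] [ 0.3 -0.9 -0.4] 0.0941
lin [ -28.2 -161.5   70.2] turn [-0.0016 -0.     -0.295 ]
lin [ -28.2 -161.4  130.2] turn [-0.0016 -0.     -0.295 ]
```

Call:
play_rows(
  moves=[
    {"claw": 1, "linear": [-28.2, -161.5, 20], "turn": [0, 0, -0.295]},
    {"claw": 1, "linear": [-28.2, -161.5, 20], "turn": [0, 0, -0.295]},
    {"claw": 1, "linear": [-28.2, -161.5, 20], "turn": [0, 0, -0.295]},
    {"claw": 1, "linear": [-28.2, -161.5, 40], "turn": [0, 0, -0.295]},
    {"claw": 1, "linear": [-28.2, -161.5, 70], "turn": [0, 0, -0.295]},
    {"claw": 1, "linear": [-28.2, -161.5, 100], "turn": [0, 0, -0.295]},
    {"claw": 1, "linear": [-28.2, -161.4, 130], "turn": [0, 0, -0.295]},
    {"claw": 1, "linear": [-28.2, -161.4, 130], "turn": [0, 0, -0.295]},
  ],
)

```text
time_s: 2.25
ee_pos: [0.445, -0.0121, 0.0738]
eef_rot: [-3.138, 0.003, 0.3]
force: [0.4, 0.3, 1.0]
grip_width: 0.0939
```

```bash
python3 -c "
from h import *
st();snap('wrist','w2');go(.4463,-.0118,.075,.30)"
```

```text
2.25 [ 0.445  -0.0121  0.0738] [-3.1385  0.0033  0.2996] [0.4 0.3 1. ] 0.0939
lin [ 0.5 -0.2  0.2] turn [-0.0022  0.0011 -0.0005]
```

View pics/w2.png

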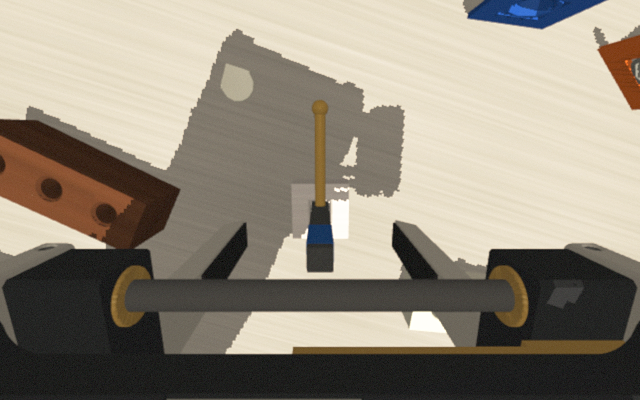

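The rod stands centred between the open fingers: top at (320,255), arm straight up the image. Closing on it.

Call:
play_rows(
  moves=[
    {"claw": 0, "linear": [0, 0, 0], "turn": [0, 0, 0]},
    {"claw": 0, "linear": [0, 0, 0], "turn": [0, 0, 0]},
    {"claw": 0, "linear": [0, 0, 0], "turn": [0, 0, 0]},
    {"claw": 0, "linear": [0, 0, 0], "turn": [0, 0, 0]},
    {"claw": 0, "linear": [0, 0, 0], "turn": [0, 0, 0]},
    {"claw": 0, "linear": [0, 0, 0], "turn": [0, 0, 0]},
    {"claw": 0, "linear": [0, 0, 0], "turn": [0, 0, 0]},
    {"claw": 0, "linear": [0, 0, 0], "turn": [0, 0, 0]},
  ],
  force=45,
)

```text
time_s: 3.3
ee_pos: [0.4459, -0.0121, 0.0752]
eef_rot: [-3.139, 0.001, 0.3]
force: [0.6, 0.1, 0.9]
grip_width: 0.0174
```

```bash
python3 -c "
from h import *
st();snap('wrist','w3')"
```

```text
3.3 [ 0.4459 -0.0121  0.0752] [-3.1394e+00  1.1000e-03  2.9960e-01] [0.6 0.1 0.9] 0.0174
```

View pics/w3.png

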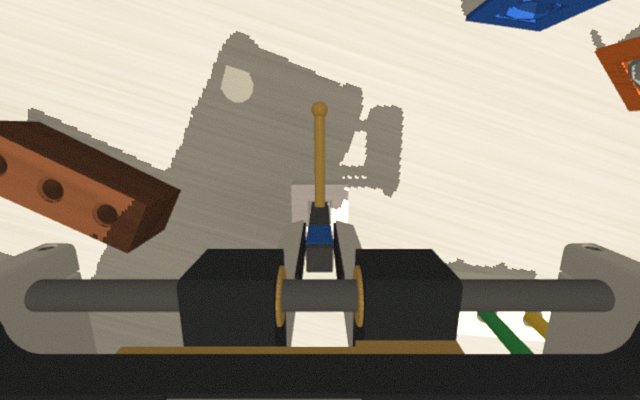

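Call:
play_rows(
  moves=[
    {"claw": 0, "linear": [0, 0, 0], "turn": [0, 0, 0]},
    {"claw": 0, "linear": [0, 0, 0], "turn": [0, 0, 0]},
    {"claw": 0, "linear": [0, 0, 0], "turn": [0, 0, 0]},
    {"claw": 0, "linear": [0, 0, 0], "turn": [0, 0, 0]},
  ],
)

```text
time_s: 3.85
ee_pos: [0.4459, -0.0121, 0.0752]
eef_rot: [-3.139, 0.001, 0.3]
force: [-0.3, -0.1, -0.3]
grip_width: 0.0138
```

Call:
play_rows(
  moves=[
    {"claw": 0, "linear": [0, 0, -10], "turn": [0, 0, 0]},
    {"claw": 0, "linear": [0, 0, -25], "turn": [0, 0, 0]},
    {"claw": 0, "linear": [0, 0, -50], "turn": [0, 0, 0]},
    {"claw": 0, "linear": [0, 0, -80], "turn": [0, 0, 0]},
    {"claw": 0, "linear": [0, 0, -105], "turn": [0, 0, 0]},
    {"claw": 0, "linear": [0, 0, -105], "turn": [0, 0, 0]},
  ],
)

```text
time_s: 4.6
ee_pos: [0.4469, -0.0124, 0.1822]
eef_rot: [-3.141, -0.003, 0.3]
force: [0.8, 0.1, -2.9]
grip_width: 0.0138
```

```bash
python3 -c "
from h import *
st();snap('wrist','w4')
import numpy as np
c=np.array([.560,-.393]);y=-.264;u=np.array([np.cos(y),np.sin(y)])
print('A start', c-u*.125,'in',c-u*.040)
c=np.array([.6375,-.2211]);y=-.56;u=np.array([np.cos(y),np.sin(y)])
print('B start', c-u*.125,'in',c-u*.040)
"
```

```text
4.6 [ 0.4469 -0.0124  0.1822] [-3.141e+00 -2.600e-03  2.996e-01] [ 0.8  0.1 -2.9] 0.0138
A start [ 0.43933076 -0.36038199] in [ 0.52138584 -0.38256224]
B start [ 0.53159311 -0.15470173] in [ 0.6036098  -0.19985255]
```

View pics/w4.png

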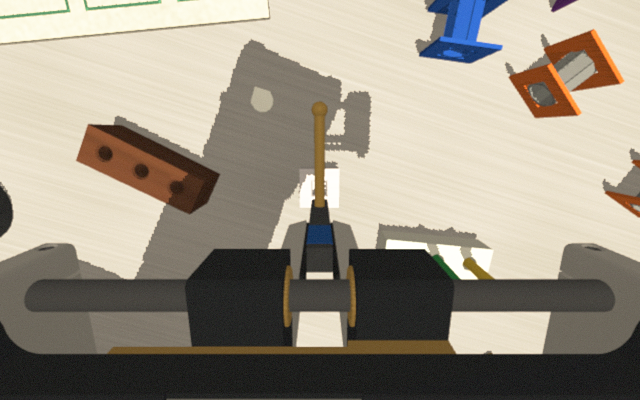

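```bash
python3 -c "
from h import *
st();go(.527,-.152,.182,-.56)"
```

```text
4.65 [ 0.4462 -0.0123  0.1807] [-3.140e+00 -3.000e-04  2.996e-01] [ 0.6  0.  -2.8] 0.0136
lin [ 36.  157.3  -1.5] turn [-1.600e-03  4.000e-04  8.596e-01]
```

Call:
play_rows(
  moves=[
    {"claw": 0, "linear": [6, 26, 0], "turn": [0, 0, 0.14]},
    {"claw": 0, "linear": [12, 52, 0], "turn": [0, 0, 0.28]},
    {"claw": 0, "linear": [18, 79, 0], "turn": [0, 0, 0.43]},
    {"claw": 0, "linear": [24, 105, 0], "turn": [0, 0, 0.57]},
    {"claw": 0, "linear": [30, 131, 0], "turn": [0, 0, 0.71]},
    {"claw": 0, "linear": [36, 157, 0], "turn": [0, 0, 0.86]},
    {"claw": 0, "linear": [36, 157, 0], "turn": [0, 0, 0.86]},
    {"claw": 0, "linear": [36, 157, 0], "turn": [0, 0, 0.86]},
  ],
)

```text
time_s: 5.65
ee_pos: [0.5264, -0.1512, 0.1796]
eef_rot: [-3.141, 0.003, -0.558]
force: [0.0, 0.7, -2.0]
grip_width: 0.0137
```

```bash
python3 -c "
from h import *
st();c,im=snap('wrist','w5');crop(im,250,0,450,150,4,'w5c')"
```

```text
5.65 [ 0.5264 -0.1512  0.1796] [-3.1406e+00  2.6000e-03 -5.5830e-01] [ 0.   0.7 -2. ] 0.0137
```

View pics/w5.png

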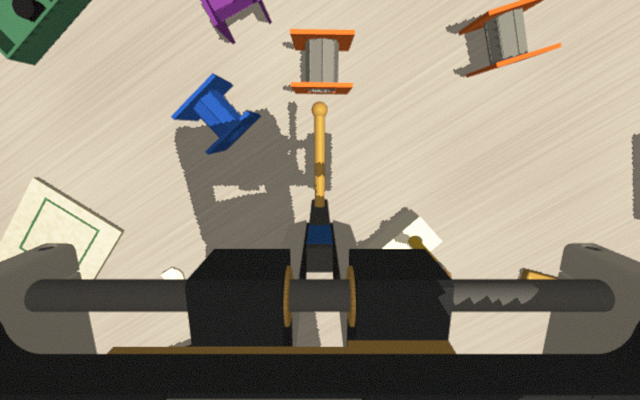

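View pics/w5c.png

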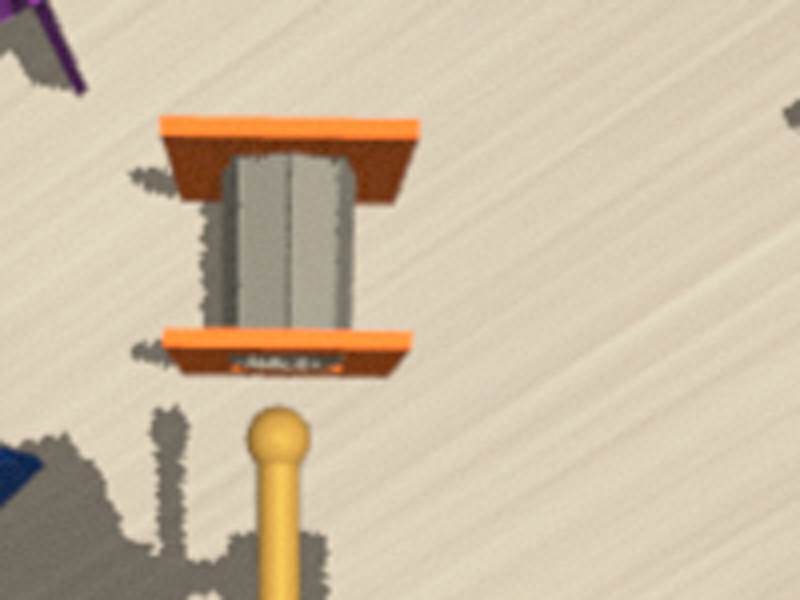

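```bash
python3 - <<'E'
from h import *
W=cam("wrist")
P=lambda x,y,z:onz(W,(250+x/4,y/4),z)[:2]
q=[P(163,333,.06),P(411,341,.06),P(420,129,.06),P(160,126,.06)]
n=(q[0]+q[1])/2;f=(q[2]+q[3])/2;c=(n+f)/2;d=f-n
print(np.round(q,4),np.linalg.norm(q[0]-q[1]),np.linalg.norm(d),"c",c,np.arctan2(d[1],d[0]))
y=np.arctan2(d[1],d[0]);u=np.array([np.cos(y),np.sin(y)])
yf=np.arctan2(*( (q[1]-q[0])[::-1]))+np.pi/2; print(yf)
s=c-u*.128; print(s); go(s[0],s[1],.0752,y); e=c-u*.042; go(e[0],e[1],.0752,y)
E
```

```text
[[ 0.634  -0.1847]
 [ 0.6009 -0.2343]
 [ 0.6396 -0.2595]
 [ 0.672  -0.2088]] 0.059635035917782686 0.04560466869534538 c [ 0.63662052 -0.22183672] -0.5706624758658376
-0.5883951099516675
[ 0.52890298 -0.15269244]
lin [  3.2   0.2 104.7] turn [-0.0011  0.0021  0.0124]
lin [ 89.2   1.3 104.5] turn [-0.0011  0.0021  0.0124]
```

Call:
play_rows(
  moves=[
    {"claw": 0, "linear": [3, 0.5, 35], "turn": [0, 0, 0.016]},
    {"claw": 0, "linear": [3, 0.5, 70], "turn": [0, 0, 0.016]},
    {"claw": 0, "linear": [3, 0.5, 95], "turn": [0, 0, 0.016]},
    {"claw": 0, "linear": [3, 0.5, 104.5], "turn": [0, 0, 0.016]},
    {"claw": 0, "linear": [3, 0.5, 104.5], "turn": [0, 0, 0.016]},
  ],
)

```text
time_s: 6.32
ee_pos: [0.5286, -0.1525, 0.0756]
eef_rot: [-3.141, 0.002, -0.573]
force: [0.2, -1.1, -1.4]
grip_width: 0.0135
```

```bash
python3 - <<'E'
from h import *
st();c,im=snap('wrist','w6');snap('side','d6')
for y in [-.575]:
    e=np.array([.6366,-.2218])-.042*np.array([np.cos(y),np.sin(y)]); go(e[0],e[1],.0752,y)
E
```

```text
6.33 [ 0.5286 -0.1525  0.0756] [-3.1405e+00  2.3000e-03 -5.7330e-01] [ 0.2 -1.1 -1.4] 0.0135
lin [85.7 -0.5  1.3] turn [-0.0015  0.0006  0.0013]
```

View pics/w6.png

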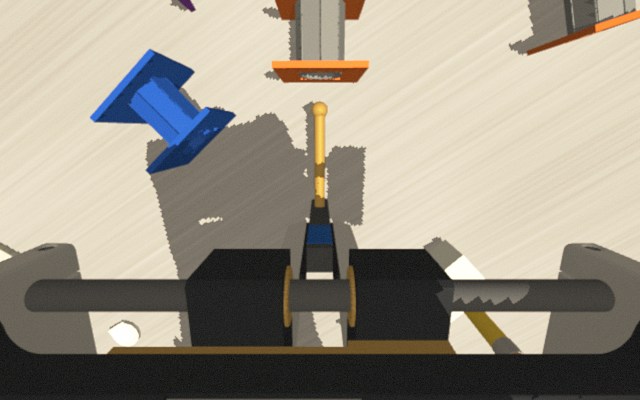

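Call:
play_rows(
  moves=[
    {"claw": 0, "linear": [20, -0.2, 1], "turn": [0, 0, 0]},
    {"claw": 0, "linear": [40, -0.3, 1], "turn": [0, 0, 0]},
    {"claw": 0, "linear": [60, -0.4, 1], "turn": [0, 0, 0]},
    {"claw": 0, "linear": [75, -0.5, 1], "turn": [0, 0, 0]},
    {"claw": 0, "linear": [86, -0.5, 1], "turn": [0, 0, 0]},
    {"claw": 0, "linear": [86, -0.5, 1], "turn": [0, 0, 0]},
  ],
)

```text
time_s: 7.18
ee_pos: [0.602, -0.1993, 0.0758]
eef_rot: [-3.14, -0.0, -0.574]
force: [-1.0, 0.4, -2.5]
grip_width: 0.0136
```

```bash
python3 - <<'E'
from h import *
st();c,im=snap('wrist','w7');c,im=snap('side');crop(im,330,170,490,290,5,'d7')
E
```

```text
7.17 [ 0.602  -0.1993  0.0758] [-3.140e+00 -1.000e-04 -5.738e-01] [-1.   0.4 -2.5] 0.0136
```

View pics/w7.png

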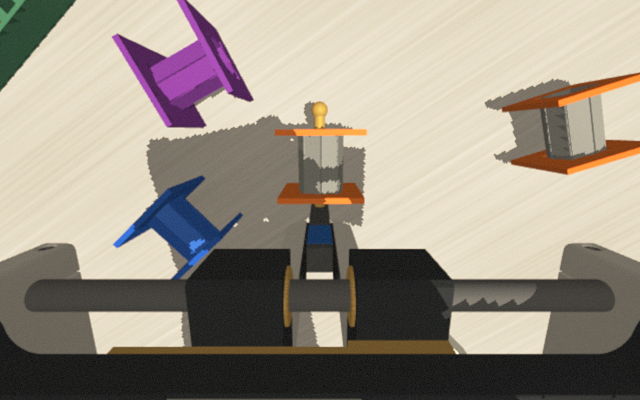

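View pics/d7.png

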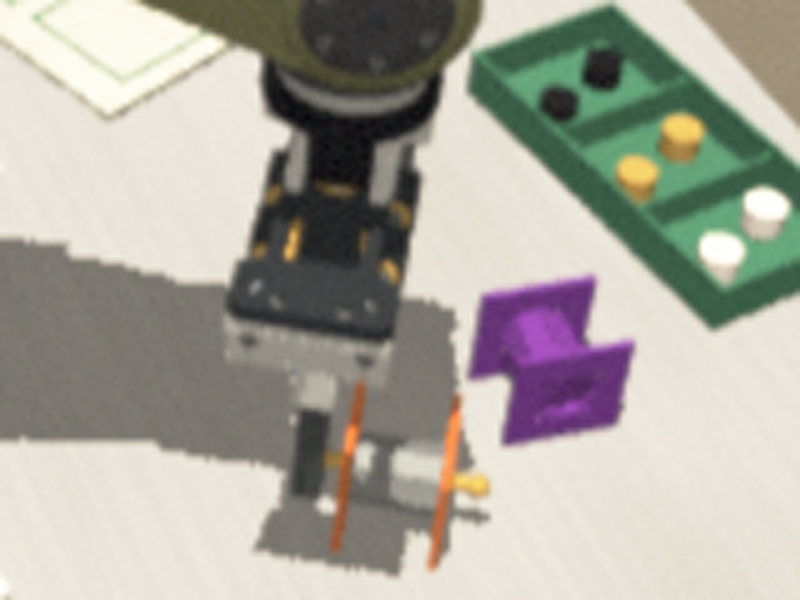

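Call:
play_rows(
  moves=[
    {"claw": 0, "linear": [0, 0, -6], "turn": [0, 0, 0]},
    {"claw": 0, "linear": [0, 0, -11], "turn": [0, 0, 0]},
    {"claw": 0, "linear": [0, 0, -16], "turn": [0, 0, 0]},
    {"claw": 0, "linear": [0, 0, -25], "turn": [0, 0, 0]},
    {"claw": 0, "linear": [0, 0, -40], "turn": [0, 0, 0]},
    {"claw": 0, "linear": [0, 0, -60], "turn": [0, 0, 0]},
    {"claw": 0, "linear": [0, 0, -85], "turn": [0, 0, 0]},
    {"claw": 0, "linear": [0, 0, -85], "turn": [0, 0, 0]},
  ],
)

```text
time_s: 8.28
ee_pos: [0.6022, -0.1994, 0.1632]
eef_rot: [-3.139, -0.004, -0.574]
force: [-0.1, 0.9, -3.2]
grip_width: 0.0139
```

```bash
python3 - <<'E'
from h import *
st();c,im=snap('wrist','w8');c,im=snap('side');crop(im,330,130,490,250,5,'d8')
E
```

```text
8.28 [ 0.6022 -0.1994  0.1632] [-3.1393 -0.0035 -0.5736] [-0.1  0.9 -3.2] 0.0139
```

View pics/w8.png

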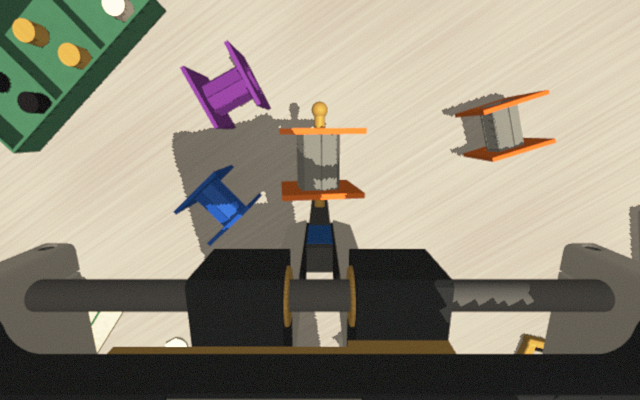

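View pics/d8.png

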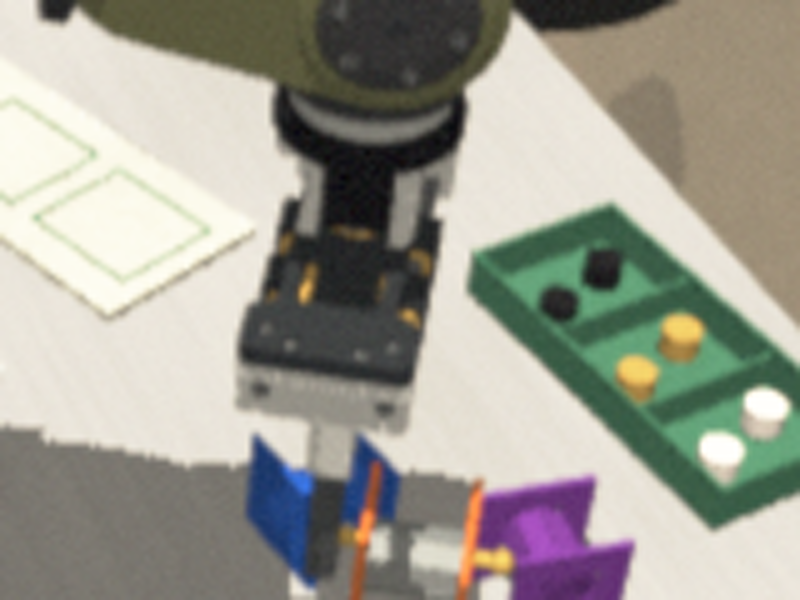

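```bash
python3 - <<'E'
from h import *
go(.603,-.03,.17,-.1);go(.603,.151,.17,.38)
E
```

```text
lin [ -90.1 -142.9   -9.5] turn [-0.0016  0.0007 -0.4736]
lin [-188.4 -294.9   -9.2] turn [-1.800e-03  3.000e-04 -9.536e-01]
```

Call:
play_rows(
  moves=[
    {"claw": 0, "linear": [-5, -8, -5], "turn": [0, 0, -0.02]},
    {"claw": 0, "linear": [-16, -25, -8], "turn": [0, 0, -0.07]},
    {"claw": 0, "linear": [-31, -48, -8], "turn": [0, 0, -0.15]},
    {"claw": 0, "linear": [-47, -73, -9], "turn": [0, 0, -0.23]},
    {"claw": 0, "linear": [-63, -98, -9], "turn": [0, 0, -0.31]},
    {"claw": 0, "linear": [-79, -123, -9], "turn": [0, 0, -0.39]},
    {"claw": 0, "linear": [-95, -148, -9], "turn": [0, 0, -0.47]},
    {"claw": 0, "linear": [-110, -172, -9], "turn": [0, 0, -0.55]},
  ],
)

```text
time_s: 9.38
ee_pos: [0.6017, 0.0076, 0.1695]
eef_rot: [-3.14, 0.0, -0.018]
force: [0.0, -0.4, -3.6]
grip_width: 0.0137
```

```bash
python3 - <<'E'
from h import *
st();go(.603,.151,.17,.38)
E
```

```text
9.38 [0.6017 0.0076 0.1695] [-3.1397e+00  2.0000e-04 -1.7800e-02] [ 0.  -0.4 -3.6] 0.0137
lin [  -1.2 -143.4   -0.2] turn [-1.900e-03 -1.000e-04 -3.978e-01]
```

Call:
play_rows(
  moves=[
    {"claw": 0, "linear": [0, -29, 0], "turn": [0, 0, -0.08]},
    {"claw": 0, "linear": [0, -58, 0], "turn": [0, 0, -0.16]},
    {"claw": 0, "linear": [0, -87, 0], "turn": [0, 0, -0.24]},
    {"claw": 0, "linear": [-1, -115, 0], "turn": [0, 0, -0.32]},
    {"claw": 0, "linear": [-1, -135, 0], "turn": [0, 0, -0.37]},
    {"claw": 0, "linear": [-1, -143, 0], "turn": [0, 0, -0.398]},
    {"claw": 0, "linear": [-1, -143, 0], "turn": [0, 0, -0.398]},
    {"claw": 0, "linear": [-1, -143, 0], "turn": [0, 0, -0.398]},
  ],
)

```text
time_s: 10.38
ee_pos: [0.6033, 0.1499, 0.1698]
eef_rot: [-3.14, -0.0, 0.379]
force: [0.8, -1.1, -2.8]
grip_width: 0.0138
```

```bash
python3 - <<'E'
from h import *
st();c,im=snap('wrist','w9');c,im=snap('side','d9')
E
```

```text
10.38 [0.6033 0.1499 0.1698] [-3.1399e+00 -3.0000e-04  3.7880e-01] [ 0.8 -1.1 -2.8] 0.0138
```

View pics/w9.png

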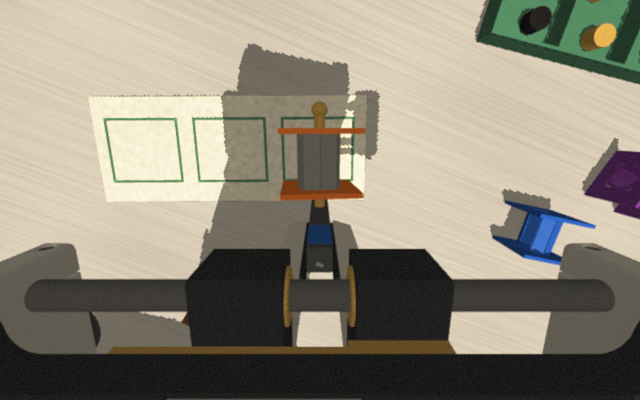

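View pics/d9.png

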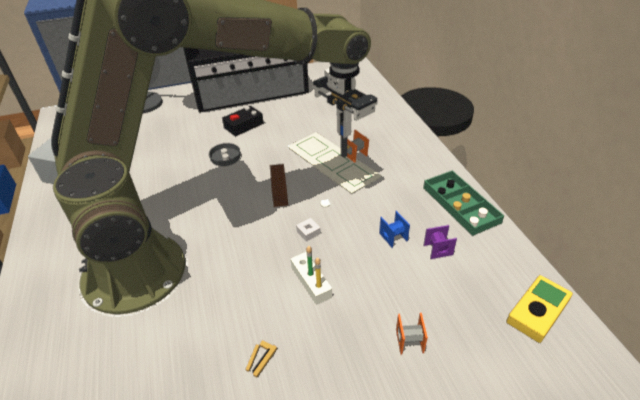

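```bash
python3 - <<'E'
from h import *
im=cv2.imread("pics/w9.png"); crop(im,80,85,280,215,4,"w9a"); crop(im,260,85,400,215,4,"w9b")
E
```

```text
(no output)
```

View pics/w9a.png

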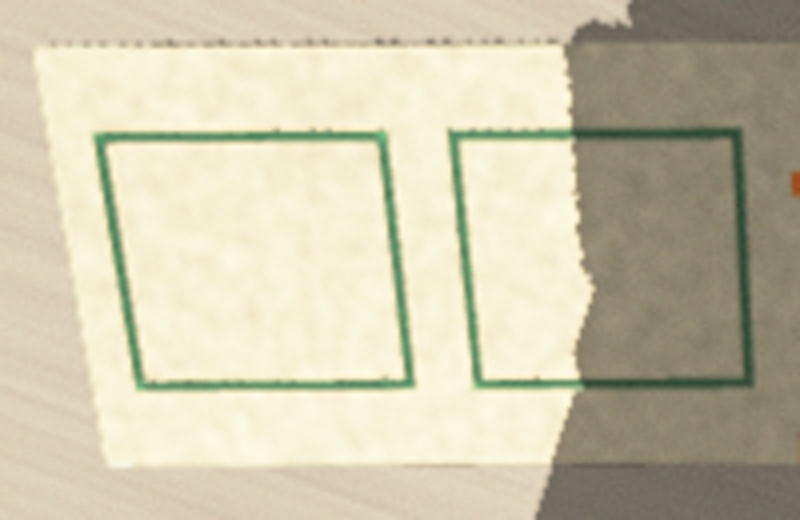

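View pics/w9b.png

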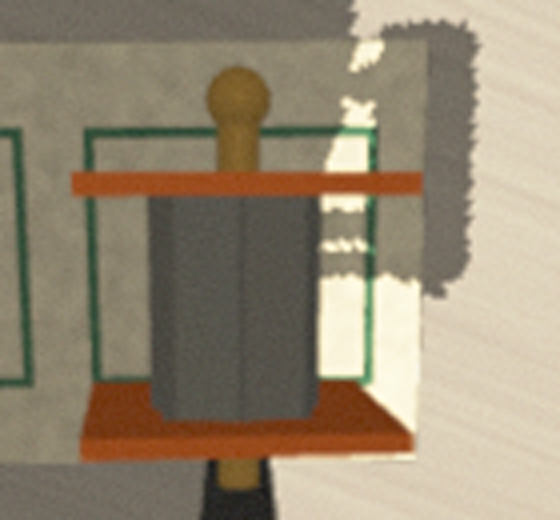

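```bash
python3 - <<'E'
from h import *
W=cam("wrist")
def P(ox,oy,s,pts,z): return np.array([onz(W,(ox+x/s,oy+y/s),z)[:2] for x,y in pts])
A=P(80,85,4,[(100,137),(383,136),(409,383),(141,385)],.008);B=P(80,85,4,[(454,134),(739,133),(748,382),(478,384)],.008)
C=P(260,85,4,[(89,132),(374,131),(368,381),(97,381)],.008)
for n,q in zip("ABC",(A,B,C)):
    d=(q[0]+q[1]-q[2]-q[3])/2; print(n,q.mean(0),np.linalg.norm(q[0]-q[1]),np.linalg.norm(d),np.arctan2(d[1],d[0]))
y=A.mean(0)-C.mean(0);print(np.linalg.norm(y),np.arctan2(-y[0],y[1]))
# bobbin flange tops, arm z ~.1245; bobbin centre z = .1155, top .1455
z=.1698-.0452-.009+.03
b=P(260,85,4,[(72,183),(421,183),(412,443),(82,447)],z)
d=(b[0]+b[1]-b[2]-b[3])/2;print("bob",b.mean(0),np.linalg.norm(b[0]-b[1]),np.linalg.norm(d),np.arctan2(d[1],d[0]))
print("offset from TCP", b.mean(0)-get_obs()["ee_pos"][:2])
E
```

```text
A [0.56823159 0.35355762] 0.0798977266855919 0.07066912794101736 0.38011568533339846
B [0.60581497 0.26079675] 0.0803009283563729 0.07114318323459641 0.37758479539610446
C [0.64342078 0.1680138 ] 0.08015534198322374 0.07104563030976623 0.3824407081097178
0.20019970815175137 0.3850127211691198
bob [0.64383123 0.16454566] 0.05911089525640951 0.04550434029356339 0.3828556263981641
offset from TCP [0.04053261 0.01468969]
```

Call:
play_rows(
  moves=[
    {"claw": 0, "linear": [0.9, -3.4, 15], "turn": [0, 0, 0]},
    {"claw": 0, "linear": [0.9, -3.4, 35], "turn": [0, 0, 0]},
    {"claw": 0, "linear": [0.9, -3.4, 55], "turn": [0, 0, 0]},
    {"claw": 0, "linear": [0.9, -3.4, 67], "turn": [0, 0, 0]},
    {"claw": 0, "linear": [0.9, -3.4, 72], "turn": [0, 0, 0]},
    {"claw": 0, "linear": [0.9, -3.4, 76], "turn": [0, 0, 0]},
    {"claw": 0, "linear": [0.9, -3.4, 80], "turn": [0, 0, 0]},
    {"claw": 0, "linear": [0.9, -3.4, 85], "turn": [0, 0, 0]},
  ],
)

```text
time_s: 11.48
ee_pos: [0.6032, 0.1535, 0.0851]
eef_rot: [-3.14, -0.001, 0.379]
force: [0.5, 0.7, -1.4]
grip_width: 0.014
```

```bash
python3 - <<'E'
from h import *
st();c,im=snap('wrist','w10');c,im=snap('side');crop(im,290,120,420,210,6,'d10')
c=np.array([.6434,.168]);y=.383;u=np.array([np.cos(y),np.sin(y)])
for s,z in [(.042,.0835),(.135,.0835)]:
    e=c-u*s;go(e[0],e[1],z,y)
E
```

```text
11.47 [0.6032 0.1535 0.0851] [-3.140e+00 -1.500e-03  3.788e-01] [ 0.5  0.7 -1.4] 0.014
lin [1.2 1.7 0.9] turn [-0.0018  0.0001 -0.0042]
lin [-91.8   2.1   0.9] turn [-0.0018  0.0001 -0.0042]
```

View pics/w10.png

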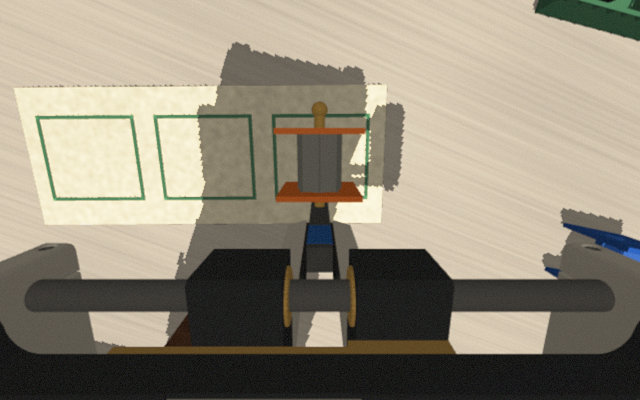

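View pics/d10.png

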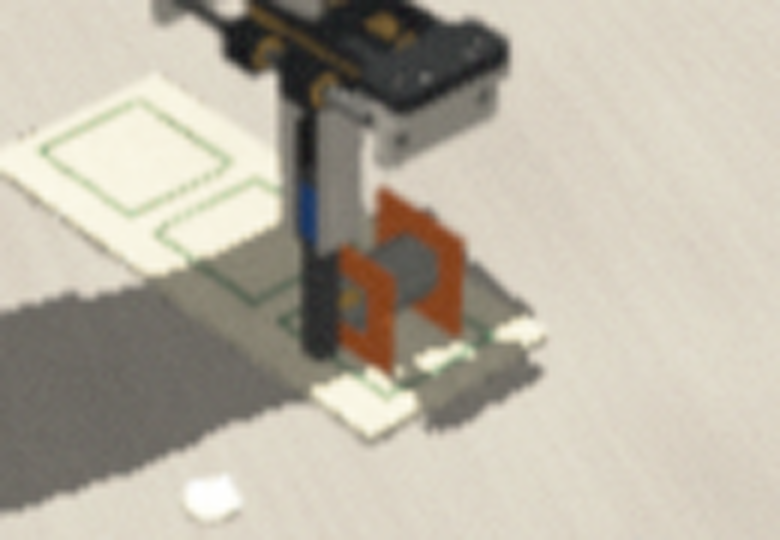

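Call:
play_rows(
  moves=[
    {"claw": 0, "linear": [0, 0, 1], "turn": [0, 0, 0]},
    {"claw": 0, "linear": [-8, 0, 1], "turn": [0, 0, 0]},
    {"claw": 0, "linear": [-20, 0, 1], "turn": [0, 0, 0]},
    {"claw": 0, "linear": [-38, 0, 1], "turn": [0, 0, 0]},
    {"claw": 0, "linear": [-58, 0, 1], "turn": [0, 0, 0]},
    {"claw": 0, "linear": [-78, 0, 1], "turn": [0, 0, 0]},
    {"claw": 0, "linear": [-95, 0, 1], "turn": [0, 0, 0]},
    {"claw": 0, "linear": [-95, 0, 1], "turn": [0, 0, 0]},
  ],
)

```text
time_s: 12.58
ee_pos: [0.5138, 0.1181, 0.0838]
eef_rot: [-3.14, -0.0, 0.379]
force: [0.3, 0.2, -1.8]
grip_width: 0.0139
```

```bash
python3 - <<'E'
from h import *
st();c,im=snap('wrist','w11')
go(.505,.10,.165,.2);go(.435,-.34,.165,-.264)
E
```

```text
12.57 [0.5138 0.1181 0.0838] [-3.1398e+00 -3.0000e-04  3.7850e-01] [ 0.3  0.2 -1.8] 0.0139
lin [-15.6  13.3 -81.2] turn [-0.0017 -0.0006  0.1786]
lin [-243.2  396.3  -82. ] turn [-1.900e-03 -2.000e-04  6.426e-01]
```

View pics/w11.png

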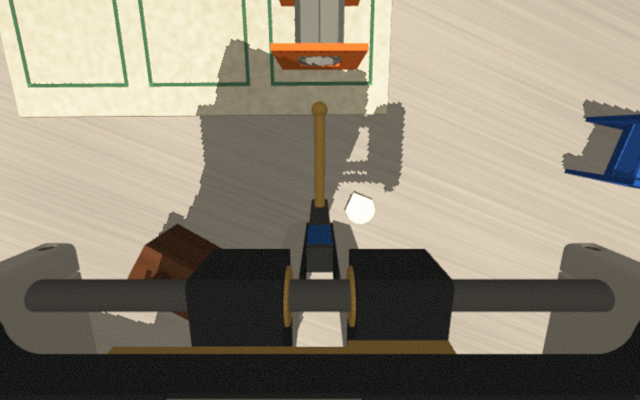

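Call:
play_rows(
  moves=[
    {"claw": 0, "linear": [0, 0, -50], "turn": [0, 0, 0]},
    {"claw": 0, "linear": [-8, 10, -100], "turn": [0, 0, 0.04]},
    {"claw": 0, "linear": [-40, 60, -128], "turn": [0, 0, 0.12]},
    {"claw": 0, "linear": [-75, 115, -128], "turn": [0, 0, 0.22]},
    {"claw": 0, "linear": [-108, 170, -128], "turn": [0, 0, 0.32]},
    {"claw": 0, "linear": [-140, 225, -128], "turn": [0, 0, 0.42]},
    {"claw": 0, "linear": [-172, 280, -128], "turn": [0, 0, 0.52]},
    {"claw": 0, "linear": [-205, 335, -128], "turn": [0, 0, 0.6]},
  ],
)

```text
time_s: 13.62
ee_pos: [0.4495, -0.2603, 0.2115]
eef_rot: [-3.14, -0.001, -0.224]
force: [1.2, -0.1, -2.0]
grip_width: 0.014
```

```bash
python3 - <<'E'
from h import *
st();c,im=snap('wrist','w12')
go(.435,-.358,.185,-.264)
E
```

```text
13.62 [ 0.4495 -0.2603  0.2115] [-3.140e+00 -6.000e-04 -2.243e-01] [ 1.2 -0.1 -2. ] 0.014
lin [ 8.5 92.4 26.2] turn [ 0.0004 -0.0003  0.032 ]
```

View pics/w12.png

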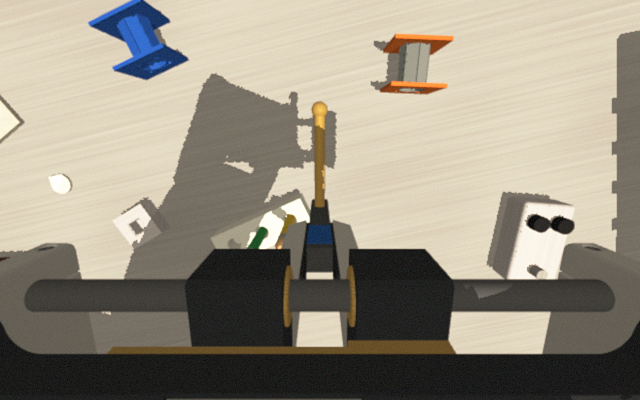

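Call:
play_rows(
  moves=[
    {"claw": 0, "linear": [3, 25, 5], "turn": [0, 0, 0.02]},
    {"claw": 0, "linear": [6, 60, 15], "turn": [0, 0, 0.032]},
    {"claw": 0, "linear": [8.5, 92, 26], "turn": [0, 0, 0.032]},
    {"claw": 0, "linear": [8.5, 92, 26], "turn": [0, 0, 0.032]},
    {"claw": 0, "linear": [8.5, 92, 26], "turn": [0, 0, 0.032]},
  ],
)

```text
time_s: 14.3
ee_pos: [0.4355, -0.3573, 0.1854]
eef_rot: [3.141, -0.0, -0.264]
force: [0.1, 0.2, -2.2]
grip_width: 0.0138
```

```bash
python3 - <<'E'
from h import *
st();c,im=snap('wrist','w13');crop(im,250,0,450,150,4,'w13c')
E
```

```text
14.3 [ 0.4355 -0.3573  0.1854] [ 3.1414e+00 -4.0000e-04 -2.6380e-01] [ 0.1  0.2 -2.2] 0.0138
```

View pics/w13.png

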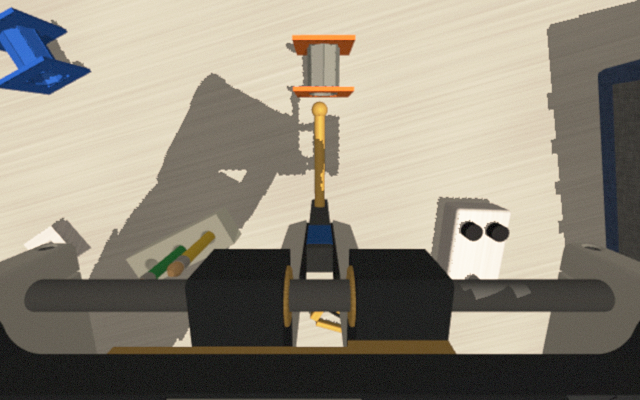

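View pics/w13c.png

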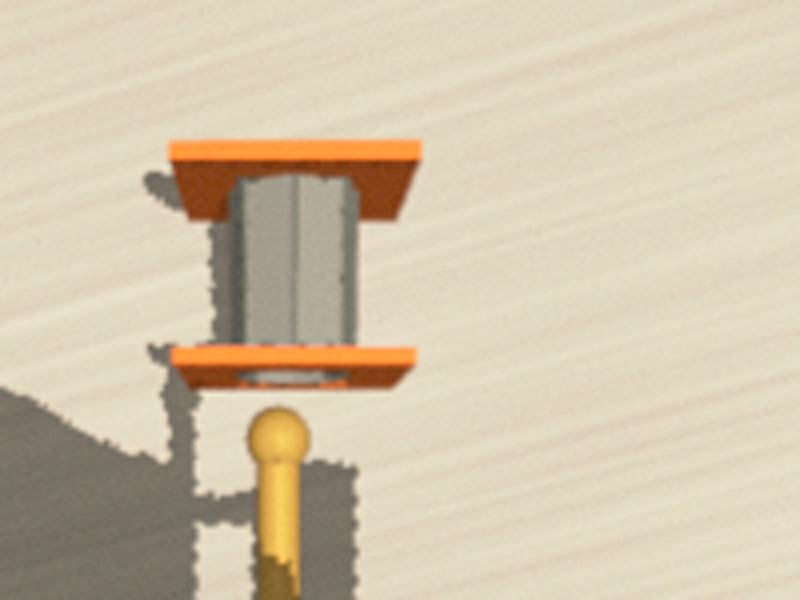

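```bash
python3 - <<'E'
from h import *
W=cam("wrist")
P=lambda x,y,z:onz(W,(250+x/4,y/4),z)[:2]
q=[P(171,355,.06),P(416,356,.06),P(421,150,.06),P(170,150,.06)]
n=(q[0]+q[1])/2;f=(q[2]+q[3])/2;c=(n+f)/2;d=f-n
y=np.arctan2(d[1],d[0]);print(np.linalg.norm(q[0]-q[1]),np.linalg.norm(d),"c",c,y)
yf=np.arctan2(*( (q[1]-q[0])[::-1]))+np.pi/2; print(yf); y=(y+yf)/2
u=np.array([np.cos(y),np.sin(y)])
for s in (.128,.042):
  e=c-u*s; print(e); go(e[0],e[1],.0752,y)
print("pedal",onz(W,(440,205),.04),onz(W,(508,210),.04),"capo",onz(W,(322,320),.0))
E
```

```text
0.06027686673688284 0.04601279491863457 c [ 0.55859475 -0.39385734] -0.2698469544017941
-0.2667670877088386
[ 0.43517445 -0.35992462]
lin [  0.2   2.8 110.4] turn [ 0.0004 -0.0007  0.005 ]
[ 0.51809746 -0.38272317]
lin [ 86.2   3.2 110.5] turn [ 0.0004 -0.0007  0.005 ]
pedal [ 0.38256158 -0.48548197  0.04      ] [ 0.3563457  -0.56005047  0.04      ] capo [ 0.24480367 -0.3091058   0.        ]
```

Call:
play_rows(
  moves=[
    {"claw": 0, "linear": [0, 2.8, 40], "turn": [0, 0, 0.005]},
    {"claw": 0, "linear": [0, 2.8, 80], "turn": [0, 0, 0.005]},
    {"claw": 0, "linear": [0, 2.8, 103], "turn": [0, 0, 0.005]},
    {"claw": 0, "linear": [0, 2.8, 110], "turn": [0, 0, 0.005]},
    {"claw": 0, "linear": [0, 2.8, 110], "turn": [0, 0, 0.005]},
  ],
)

```text
time_s: 14.98
ee_pos: [0.4354, -0.3597, 0.0763]
eef_rot: [3.141, -0.001, -0.268]
force: [0.7, -0.9, -1.7]
grip_width: 0.0136
```

```bash
python3 - <<'E'
from h import *
st();c,im=snap('wrist','w14')
go(.5181,-.3827,.0752,-.268)
E
```

```text
14.97 [ 0.4354 -0.3597  0.0763] [ 3.1408e+00 -1.4000e-03 -2.6770e-01] [ 0.7 -0.9 -1.7] 0.0136
lin [85.6  0.1  1.8] turn [ 0.0012 -0.0022  0.0001]
```

View pics/w14.png

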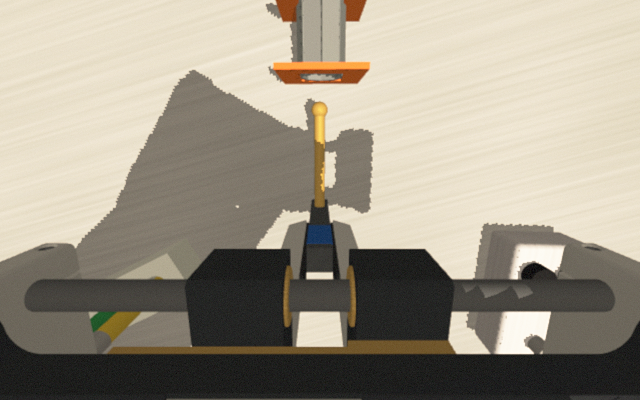

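The ball at (320,107) lines up with the bore at (320,75). Inserting.

Call:
play_rows(
  moves=[
    {"claw": 0, "linear": [20, 0, 1.2], "turn": [0, 0, 0]},
    {"claw": 0, "linear": [40, 0, 1.2], "turn": [0, 0, 0]},
    {"claw": 0, "linear": [60, 0, 1.2], "turn": [0, 0, 0]},
    {"claw": 0, "linear": [75, 0, 1.2], "turn": [0, 0, 0]},
    {"claw": 0, "linear": [86, 0, 1.2], "turn": [0, 0, 0]},
    {"claw": 0, "linear": [86, 0, 1.2], "turn": [0, 0, 0]},
  ],
)

```text
time_s: 15.78
ee_pos: [0.519, -0.3828, 0.0763]
eef_rot: [3.14, -0.003, -0.267]
force: [-0.3, -0.3, -1.8]
grip_width: 0.0136
```

```bash
python3 - <<'E'
from h import *
st();c,im=snap('wrist','w15')
E
```

```text
15.78 [ 0.519  -0.3828  0.0763] [ 3.1401e+00 -3.0000e-03 -2.6750e-01] [-0.3 -0.3 -1.8] 0.0136
```

View pics/w15.png

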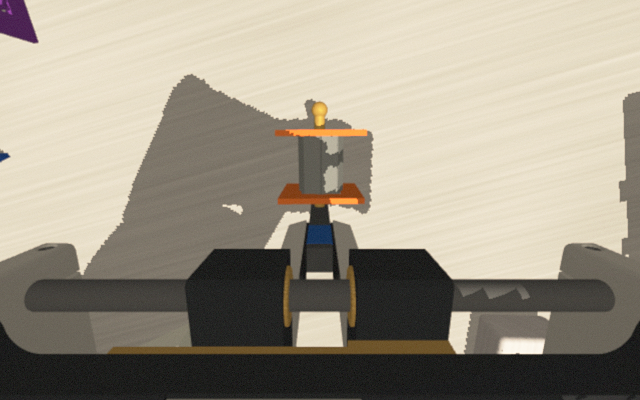

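Call:
play_rows(
  moves=[
    {"claw": 0, "linear": [0, 0, -6], "turn": [0, 0, 0]},
    {"claw": 0, "linear": [0, 0, -11], "turn": [0, 0, 0]},
    {"claw": 0, "linear": [0, 0, -16], "turn": [0, 0, 0]},
    {"claw": 0, "linear": [0, 0, -25], "turn": [0, 0, 0]},
    {"claw": 0, "linear": [0, 0, -40], "turn": [0, 0, 0]},
    {"claw": 0, "linear": [0, 0, -65], "turn": [0, 0, 0]},
    {"claw": 0, "linear": [0, 0, -95], "turn": [0, 0, 0]},
    {"claw": 0, "linear": [0, 0, -95], "turn": [0, 0, 0]},
  ],
)

```text
time_s: 16.82
ee_pos: [0.5191, -0.3832, 0.174]
eef_rot: [3.138, -0.007, -0.268]
force: [0.3, -0.2, -3.6]
grip_width: 0.0139
```

```bash
python3 - <<'E'
from h import *
st();c,im=snap('wrist','w16');go(.529,-.10,.17,-.1);go(.529,.338,.17,.383)
E
```

```text
16.82 [ 0.5191 -0.3832  0.174 ] [ 3.1382 -0.007  -0.2676] [ 0.3 -0.2 -3.6] 0.0139
lin [ -64.6 -275.4    1. ] turn [ 0.0024 -0.0039 -0.1677]
lin [-1.805e+02 -6.978e+02 -4.000e-01] turn [ 0.0033 -0.0032 -0.6507]
```

View pics/w16.png

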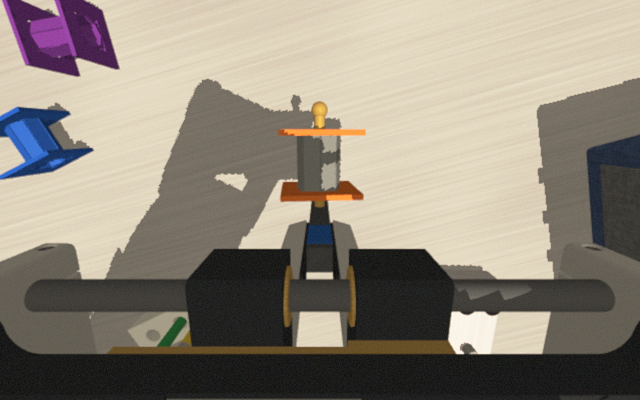

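Bobbin A hangs on the rod. Carrying it across in steps of about 36 mm.

Call:
play_rows(
  moves=[
    {"claw": 0, "linear": [-3, -12, 0], "turn": [0, 0, -0.01]},
    {"claw": 0, "linear": [-10, -40, 0], "turn": [0, 0, -0.03]},
    {"claw": 0, "linear": [-19, -76, 0], "turn": [0, 0, -0.06]},
    {"claw": 0, "linear": [-28, -112, 0], "turn": [0, 0, -0.09]},
    {"claw": 0, "linear": [-37, -148, 0], "turn": [0, 0, -0.12]},
    {"claw": 0, "linear": [-46, -184, 0], "turn": [0, 0, -0.15]},
    {"claw": 0, "linear": [-55, -220, 0], "turn": [0, 0, -0.18]},
    {"claw": 0, "linear": [-64, -256, 0], "turn": [0, 0, -0.21]},
  ],
)

```text
time_s: 17.88
ee_pos: [0.5237, -0.1168, 0.1699]
eef_rot: [3.139, -0.002, -0.056]
force: [0.1, -0.2, -3.1]
grip_width: 0.0138
```

```bash
python3 - <<'E'
from h import *
st();go(.529,.338,.17,.383)
E
```

```text
17.88 [ 0.5237 -0.1168  0.1699] [ 3.1392e+00 -1.9000e-03 -5.5900e-02] [ 0.1 -0.2 -3.1] 0.0138
lin [ -20.1 -454.4   -1.2] turn [ 0.0027 -0.0013 -0.4389]
```

Call:
play_rows(
  moves=[
    {"claw": 0, "linear": [-2, -36, -1], "turn": [0, 0, -0.03]},
    {"claw": 0, "linear": [-3, -72, -1], "turn": [0, 0, -0.07]},
    {"claw": 0, "linear": [-5, -108, -1], "turn": [0, 0, -0.1]},
    {"claw": 0, "linear": [-6, -144, -1], "turn": [0, 0, -0.14]},
    {"claw": 0, "linear": [-8, -180, -1], "turn": [0, 0, -0.17]},
    {"claw": 0, "linear": [-10, -216, -1], "turn": [0, 0, -0.21]},
    {"claw": 0, "linear": [-11, -252, -1], "turn": [0, 0, -0.24]},
    {"claw": 0, "linear": [-13, -288, -1], "turn": [0, 0, -0.28]},
  ],
)

```text
time_s: 18.88
ee_pos: [0.5257, 0.173, 0.1691]
eef_rot: [3.139, 0.001, 0.226]
force: [-0.4, 0.1, -2.2]
grip_width: 0.0141
```

```bash
python3 - <<'E'
from h import *
st();go(.529,.338,.17,.383)
E
```

```text
18.88 [0.5257 0.173  0.1691] [3.1388e+00 6.0000e-04 2.2600e-01] [-0.4  0.1 -2.2] 0.0141
lin [  40.2 -160.1   -1.4] turn [ 0.0027  0.0008 -0.157 ]
```

Call:
play_rows(
  moves=[
    {"claw": 0, "linear": [9, -36, -1], "turn": [0, 0, -0.035]},
    {"claw": 0, "linear": [18, -72, -1], "turn": [0, 0, -0.07]},
    {"claw": 0, "linear": [27, -108, -1], "turn": [0, 0, -0.105]},
    {"claw": 0, "linear": [34, -136, -1], "turn": [0, 0, -0.133]},
    {"claw": 0, "linear": [38, -152, -1], "turn": [0, 0, -0.15]},
    {"claw": 0, "linear": [40, -160, -1], "turn": [0, 0, -0.157]},
    {"claw": 0, "linear": [40, -160, -1], "turn": [0, 0, -0.157]},
    {"claw": 0, "linear": [40, -160, -1], "turn": [0, 0, -0.157]},
  ],
)

```text
time_s: 19.88
ee_pos: [0.529, 0.3371, 0.1697]
eef_rot: [3.139, 0.001, 0.382]
force: [0.7, -0.1, -2.6]
grip_width: 0.0138
```

```bash
python3 - <<'E'
from h import *
st();c,im=snap('wrist','w17');crop(im,230,70,400,220,4,'w17c')
E
```

```text
19.88 [0.529  0.3371 0.1697] [3.1388e+00 1.1000e-03 3.8200e-01] [ 0.7 -0.1 -2.6] 0.0138
```

View pics/w17.png

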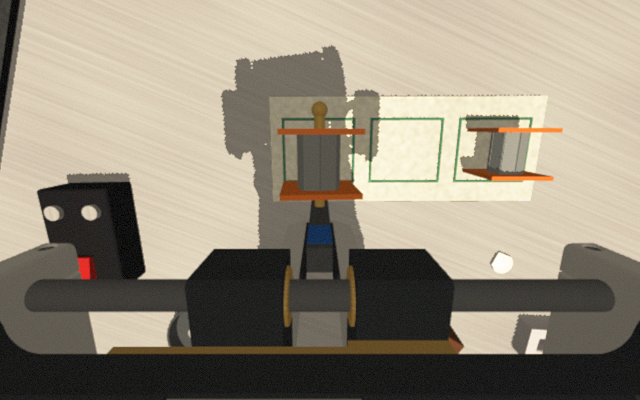

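View pics/w17c.png

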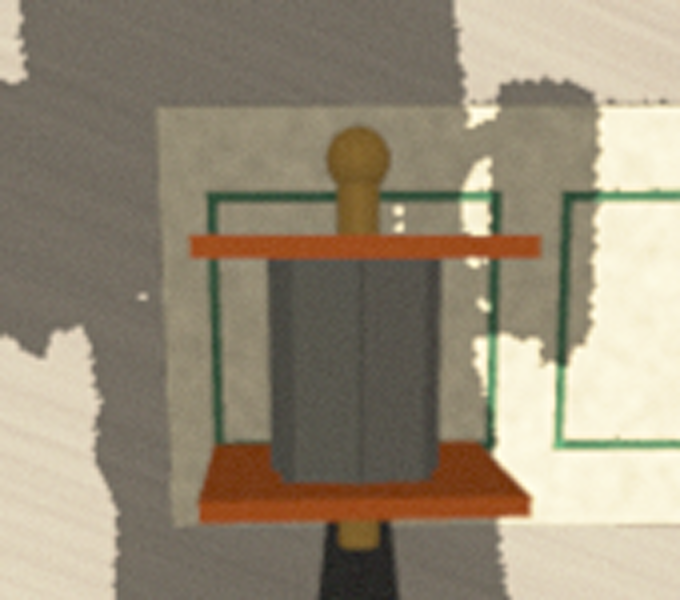

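```bash
python3 - <<'E'
from h import *
W=cam("wrist")
def P(ox,oy,s,pts,z): return np.array([onz(W,(ox+x/s,oy+y/s),z)[:2] for x,y in pts])
A=P(230,70,4,[(211,197),(495,198),(490,444),(219,443)],.008)
d=(A[0]+A[1]-A[2]-A[3])/2; print(A.mean(0),np.linalg.norm(A[0]-A[1]),np.linalg.norm(d),np.arctan2(d[1],d[0]))
z=.1697-.0452-.009+.03
b=P(230,70,4,[(191,246),(540,246),(530,506),(201,510)],z)
d=(b[0]+b[1]-b[2]-b[3])/2;print("bob",b.mean(0),np.linalg.norm(b[0]-b[1]),np.linalg.norm(d),np.arctan2(d[1],d[0]))
D=np.r_[A.mean(0)-b.mean(0),0];o=get_obs();print(Ro.from_euler('xyz',o["eef_rot"]).inv().apply(D)*1000)
c,im=snap('side','d17')
# placed bobbin C check from wrist
b=P(0,0,1,[(469,130),(561,130),(552,178),(464,170)],.068);b2=(b[0]+b[1])/2;b3=(b[2]+b[3])/2;print("C",(b2+b3)/2,b)
E
```

```text
[0.56823169 0.35370659] 0.07991450705237862 0.07013829044033144 0.38804793797140297
bob [0.56893826 0.35181667] 0.05912487779214072 0.04555486746269226 0.38391835042219274
[ 0.0488872  -2.01708016 -0.00557767]
C [0.63945505 0.18410259] [[0.64267246 0.23175225]
 [0.67487549 0.15169492]
 [0.63265004 0.1348633 ]
 [0.60762221 0.21809989]]
```

Call:
play_rows(
  moves=[
    {"claw": 0, "linear": [0, -2, 15], "turn": [0, 0, 0]},
    {"claw": 0, "linear": [0, -2, 35], "turn": [0, 0, 0]},
    {"claw": 0, "linear": [0, -2, 55], "turn": [0, 0, 0]},
    {"claw": 0, "linear": [0, -2, 67], "turn": [0, 0, 0]},
    {"claw": 0, "linear": [0, -2, 72], "turn": [0, 0, 0]},
    {"claw": 0, "linear": [0, -2, 76], "turn": [0, 0, 0]},
    {"claw": 0, "linear": [0, -2, 80], "turn": [0, 0, 0]},
    {"claw": 0, "linear": [0, -2, 86], "turn": [0, 0, 0]},
  ],
)

```text
time_s: 20.98
ee_pos: [0.5285, 0.339, 0.084]
eef_rot: [3.139, -0.0, 0.382]
force: [-0.4, 0.0, -2.1]
grip_width: 0.0136
```

```bash
python3 - <<'E'
from h import *
st();c,im=snap('wrist','w18')
E
```

```text
20.98 [0.5285 0.339  0.084 ] [ 3.139e+00 -2.000e-04  3.821e-01] [-0.4  0.  -2.1] 0.0136
```

View pics/w18.png

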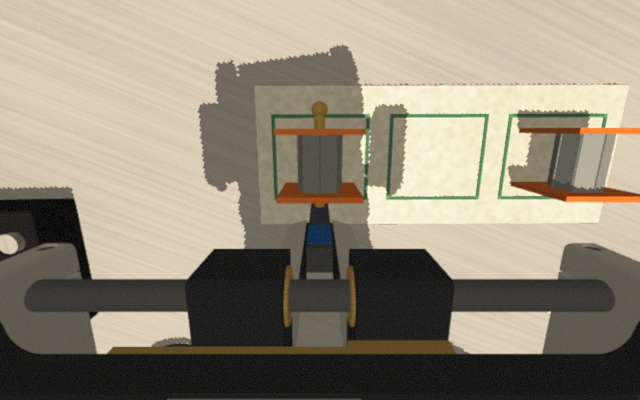

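Call:
play_rows(
  moves=[
    {"claw": 0, "linear": [0, 0, 0.5], "turn": [0, 0, 0]},
    {"claw": 0, "linear": [-8, 0, 0.5], "turn": [0, 0, 0]},
    {"claw": 0, "linear": [-20, 0, 0.5], "turn": [0, 0, 0]},
    {"claw": 0, "linear": [-38, 0, 0.5], "turn": [0, 0, 0]},
    {"claw": 0, "linear": [-58, 0, 0.5], "turn": [0, 0, 0]},
    {"claw": 0, "linear": [-78, 0, 0.5], "turn": [0, 0, 0]},
    {"claw": 0, "linear": [-95, 0, 0.5], "turn": [0, 0, 0]},
    {"claw": 0, "linear": [-95, 0, -20], "turn": [0, 0, 0]},
  ],
)

```text
time_s: 22.02
ee_pos: [0.4382, 0.3026, 0.1025]
eef_rot: [3.138, 0.004, 0.382]
force: [0.6, -0.9, -1.5]
grip_width: 0.0137
```

```bash
python3 - <<'E'
from h import *
st();c,im=snap('wrist','w19');snap('side','d19')
go(.446,-.0121,.19,.2996)
E
```

```text
22.02 [0.4382 0.3026 0.1025] [3.1385 0.0039 0.3823] [ 0.6 -0.9 -1.5] 0.0137
lin [-112.5  295.3  -84.5] turn [ 0.0021 -0.0025  0.0826]
```

View pics/w19.png

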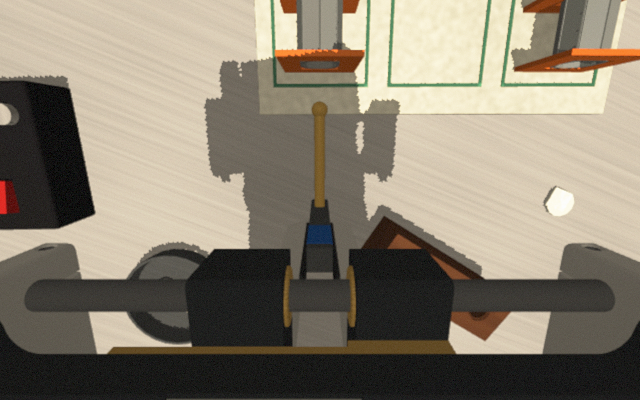

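View pics/d19.png

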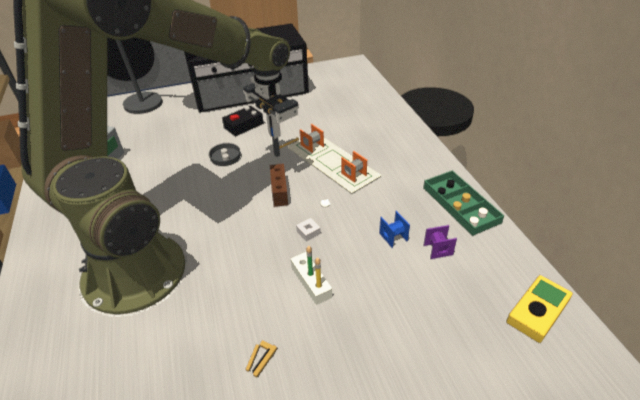

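Call:
play_rows(
  moves=[
    {"claw": 0, "linear": [0, 0, -50], "turn": [0, 0, 0]},
    {"claw": 0, "linear": [-10, 25, -86], "turn": [0, 0, 0.01]},
    {"claw": 0, "linear": [-32, 80, -86], "turn": [0, 0, 0.03]},
    {"claw": 0, "linear": [-54, 135, -86], "turn": [0, 0, 0.05]},
    {"claw": 0, "linear": [-75, 190, -86], "turn": [0, 0, 0.06]},
    {"claw": 0, "linear": [-95, 245, -85], "turn": [0, 0, 0.075]},
    {"claw": 0, "linear": [-112, 290, -85], "turn": [0, 0, 0.083]},
    {"claw": 0, "linear": [-112, 290, -85], "turn": [0, 0, 0.083]},
  ],
)

```text
time_s: 23.12
ee_pos: [0.4442, -0.0094, 0.19]
eef_rot: [3.139, -0.002, 0.295]
force: [0.1, 0.5, -2.2]
grip_width: 0.0137
```

```bash
python3 - <<'E'
from h import *
st();c,im=snap('wrist','w20');crop(im,250,80,410,220,5,'w20c');crop(im,60,90,260,240,4,'w20d')
go(.4463,-.0121,.11,.2996)
E
```

```text
23.12 [ 0.4442 -0.0094  0.19  ] [ 3.1394e+00 -2.5000e-03  2.9500e-01] [ 0.1  0.5 -2.2] 0.0137
lin [ 0.5  4.5 80. ] turn [ 0.0018 -0.0024 -0.0031]
```

View pics/w20.png

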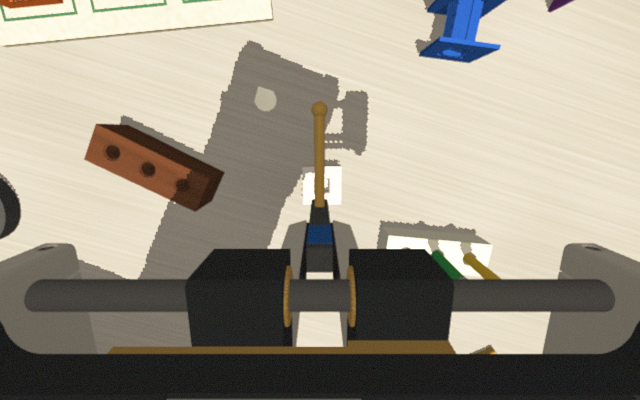

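View pics/w20c.png

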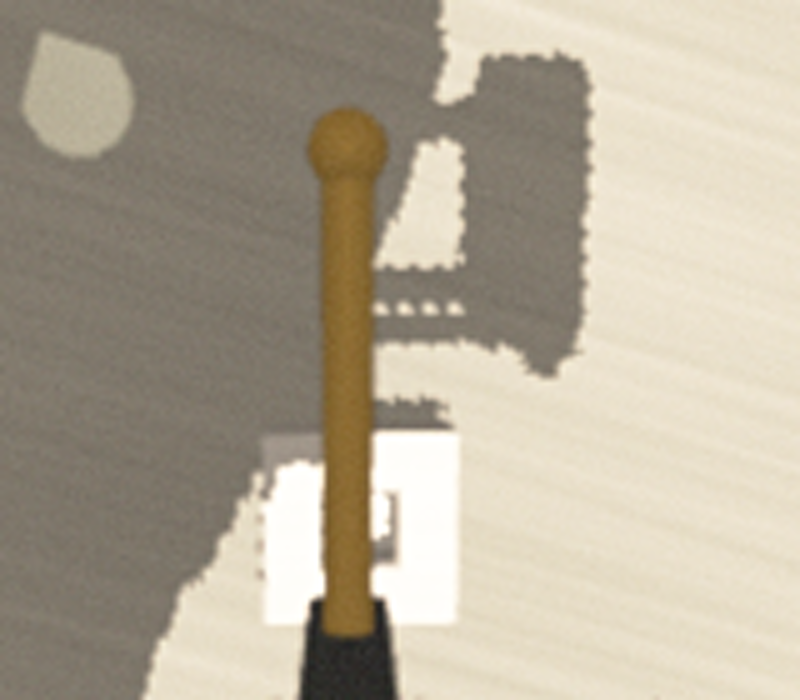

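View pics/w20d.png

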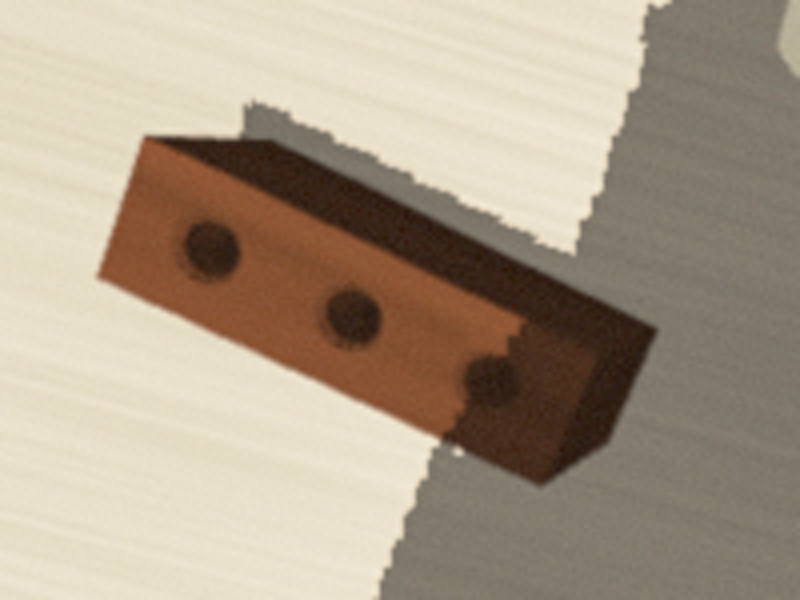

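```bash
python3 - <<'E'
from h import *
W=cam("wrist")
def P(ox,oy,s,pts,z): return np.array([onz(W,(ox+x/s,oy+y/s),z)[:2] for x,y in pts])
r=P(60,90,4,[(145,136),(597,347),(541,486),(98,277)],.053); print(r,np.linalg.norm(np.diff(r,axis=0),axis=1),r.mean(0))
d=r[0]+r[3]-r[1]-r[2];print("y axis yaw",np.arctan2(-d[0],d[1]))
print(P(60,90,4,[(212,250),(352,317),(491,381)],.053))
s=P(250,80,5,[(262,434),(461,430),(457,622),(264,624)],.024);print(s.mean(0),np.linalg.norm(np.diff(s,axis=0),axis=1)); d=s[0]+s[1]-s[2]-s[3];print(np.arctan2(d[1],d[0]))
E
```

```text
[[0.44531436 0.23680127]
 [0.42519079 0.11188776]
 [0.38202084 0.11857188]
 [0.40461832 0.24415833]] [0.12652408 0.04368434 0.1276033 ] [0.41428608 0.17785481]
y axis yaw -0.16891801147930252
[[0.4207885  0.21588475]
 [0.41383592 0.17710105]
 [0.40744439 0.1377077 ]]
[ 0.44653889 -0.0108356 ] [0.04705892 0.04682084 0.04702271]
0.2942194493588425
```

Call:
play_rows(
  moves=[
    {"claw": 0, "linear": [0.5, 4.3, 25], "turn": [0, 0.002, -0.004]},
    {"claw": 0, "linear": [0.5, 4.3, 55], "turn": [0, 0.002, -0.004]},
    {"claw": 0, "linear": [0.5, 4.3, 78], "turn": [0, 0.002, -0.004]},
    {"claw": 0, "linear": [0.5, 4.3, 83], "turn": [0, 0.002, -0.004]},
    {"claw": 0, "linear": [0.5, 4.3, 83], "turn": [0, 0.002, -0.004]},
    {"claw": 0, "linear": [0.5, 4.3, 83], "turn": [0, 0.002, -0.004]},
  ],
)

```text
time_s: 23.92
ee_pos: [0.4467, -0.0117, 0.1079]
eef_rot: [3.139, -0.006, 0.301]
force: [0.2, -1.4, -2.5]
grip_width: 0.0138
```

```bash
python3 - <<'E'
from h import *
st();c,im=snap('wrist');crop(im,240,90,400,240,5,'w21')
go(.4462,-.0119,.0758,.2996);st()
c,im=snap('side');crop(im,260,170,360,250,6,'d21')
E
```

```text
23.93 [ 0.4467 -0.0117  0.1079] [ 3.1392 -0.0058  0.3009] [ 0.2 -1.4 -2.5] 0.0138
lin [-0.7 -0.1 32.1] turn [ 0.0024 -0.0058  0.0012]
23.98 [ 0.4467 -0.0118  0.1079] [ 3.1392 -0.0058  0.3008] [ 0.6  0.  -2. ] 0.014
```

View pics/w21.png

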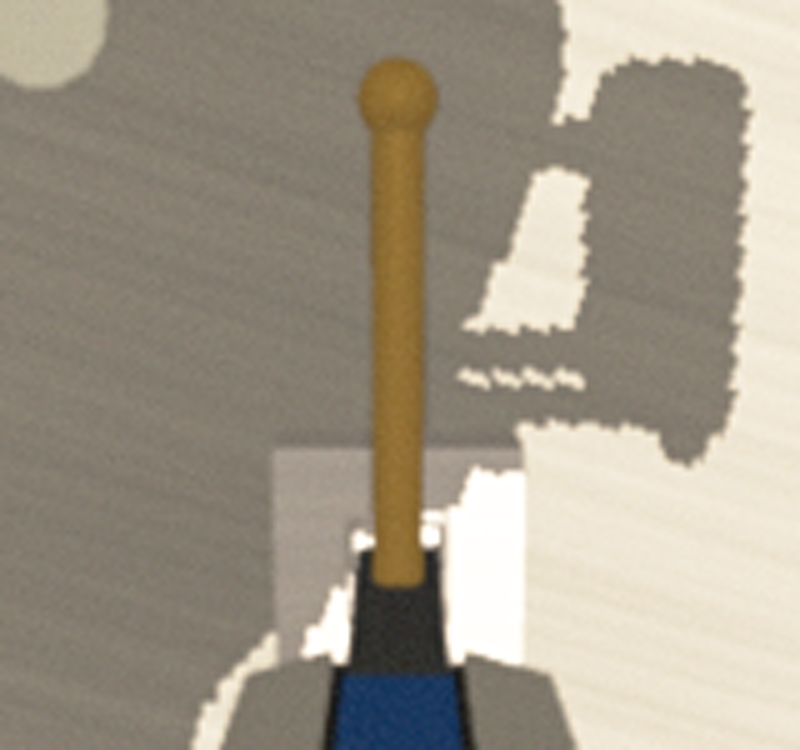

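View pics/d21.png

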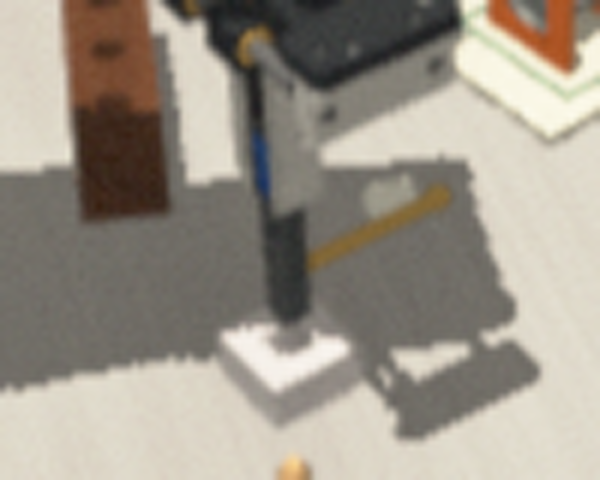

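Call:
play_rows(
  moves=[
    {"claw": 0, "linear": [-0.6, 0, 5], "turn": [0, -0.006, 0]},
    {"claw": 0, "linear": [-0.6, 0, 11], "turn": [0, -0.006, 0]},
    {"claw": 0, "linear": [-0.6, 0, 16], "turn": [0, -0.006, 0]},
    {"claw": 0, "linear": [-0.6, 0, 21], "turn": [0, -0.006, 0]},
    {"claw": 0, "linear": [-0.6, 0, 26], "turn": [0, -0.006, 0]},
    {"claw": 0, "linear": [-0.6, 0, 30], "turn": [0, -0.006, 0]},
    {"claw": 0, "linear": [-0.6, 0, 31.5], "turn": [0, -0.006, 0]},
    {"claw": 0, "linear": [-0.6, 0, 31.5], "turn": [0, -0.006, 0]},
  ],
)

```text
time_s: 25.02
ee_pos: [0.4462, -0.0121, 0.0762]
eef_rot: [3.139, 0.0, 0.301]
force: [0.4, -0.5, -1.2]
grip_width: 0.0135
```

```bash
python3 - <<'E'
from h import *
st();c,im=snap('side');crop(im,260,170,360,250,6,'d22')
E
```

```text
25.02 [ 0.4462 -0.0121  0.0762] [3.1393e+00 4.0000e-04 3.0070e-01] [ 0.4 -0.5 -1.2] 0.0135
```

View pics/d22.png

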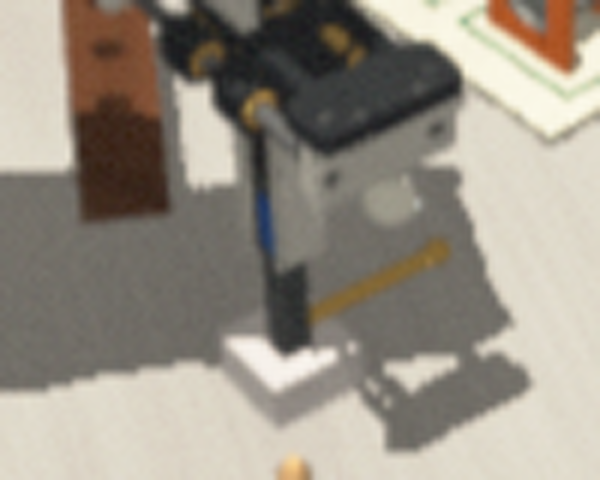

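Call:
play_rows(
  moves=[
    {"claw": 0.6, "linear": [0, 0, 0], "turn": [0, 0, 0]},
    {"claw": 0.6, "linear": [0, 0, 0], "turn": [0, 0, 0]},
    {"claw": 0.6, "linear": [0, 0, 0], "turn": [0, 0, 0]},
    {"claw": 0.6, "linear": [0, 0, 0], "turn": [0, 0, 0]},
    {"claw": 0.6, "linear": [0, 0, -20], "turn": [0, 0, 0]},
    {"claw": 0.6, "linear": [0, 0, -60], "turn": [0, 0, 0]},
    {"claw": 0.6, "linear": [0, 0, -110], "turn": [0, 0, 0]},
    {"claw": 0.6, "linear": [0, 0, -110], "turn": [0, 0, 0]},
  ],
)

```text
time_s: 26.08
ee_pos: [0.4476, -0.0119, 0.1894]
eef_rot: [3.137, -0.005, 0.301]
force: [1.1, -0.5, -0.6]
grip_width: 0.0566
```

```bash
python3 - <<'E'
from h import *
st();c,im=snap('wrist','w23')
go(.405,-.125,.21,1.38);
E
```

```text
26.07 [ 0.4476 -0.0119  0.1894] [ 3.1368 -0.0054  0.3007] [ 1.1 -0.5 -0.6] 0.0566
lin [-73.3  95.8 -22.6] turn [ 4.3000e-03 -2.0000e-04 -1.0793e+00]
```

View pics/w23.png

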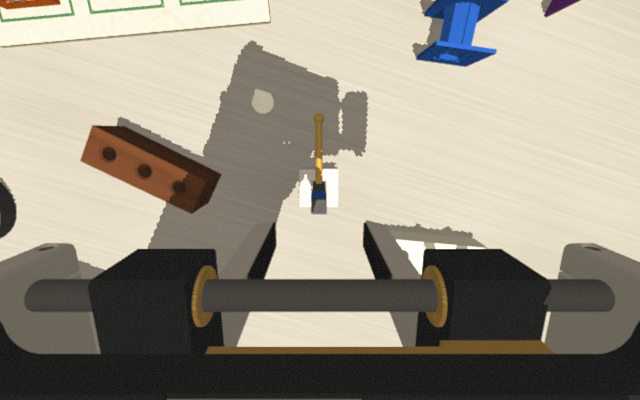

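```bash
python3 - <<'E'
from h import *
go(.408,-.19,.20,1.77)
E
```

```text
lin [-89.7 158.8 -12.4] turn [ 4.4000e-03  7.0000e-04 -1.4693e+00]
```

Call:
play_rows(
  moves=[
    {"claw": 0.45, "linear": [-15, 25, -12], "turn": [0, 0, -0.18]},
    {"claw": 0.45, "linear": [-30, 50, -12], "turn": [0, 0, -0.36]},
    {"claw": 0.45, "linear": [-45, 80, -12], "turn": [0, 0, -0.55]},
    {"claw": 0.45, "linear": [-60, 105, -12], "turn": [0, 0, -0.73]},
    {"claw": 0.45, "linear": [-75, 130, -12], "turn": [0, 0, -0.92]},
    {"claw": 0.45, "linear": [-90, 159, -12], "turn": [0, 0, -1.1]},
    {"claw": 0.45, "linear": [-90, 159, -12], "turn": [0, 0, -1.285]},
    {"claw": 0.45, "linear": [-90, 159, -12], "turn": [0, 0, -1.469]},
  ],
)

```text
time_s: 27.12
ee_pos: [0.4071, -0.1904, 0.198]
eef_rot: [3.141, 0.002, 1.775]
force: [0.9, -0.3, 0.3]
grip_width: 0.0423
```

Call:
play_rows(
  moves=[
    {"claw": 0.45, "linear": [0, 0, 0], "turn": [0, 0, -0.01]},
    {"claw": 0.45, "linear": [0, 0, 0], "turn": [0, 0, -0.01]},
  ],
)

```text
time_s: 27.38
ee_pos: [0.4069, -0.1902, 0.1971]
eef_rot: [-3.141, 0.0, 1.781]
force: [0.4, 0.0, -0.7]
grip_width: 0.0423
```

```bash
python3 - <<'E'
from h import *
st();c,im=snap('wrist','w24');crop(im,220,60,420,240,4,'w24c');st()
E
```

```text
27.38 [ 0.4069 -0.1902  0.1971] [-3.1411e+00  5.0000e-04  1.7812e+00] [ 0.4  0.  -0.7] 0.0423
27.43 [ 0.407  -0.1903  0.1974] [-3.1415e+00  8.0000e-04  1.7816e+00] [ 0.8 -1.8  0.5] 0.0421
```

View pics/w24.png

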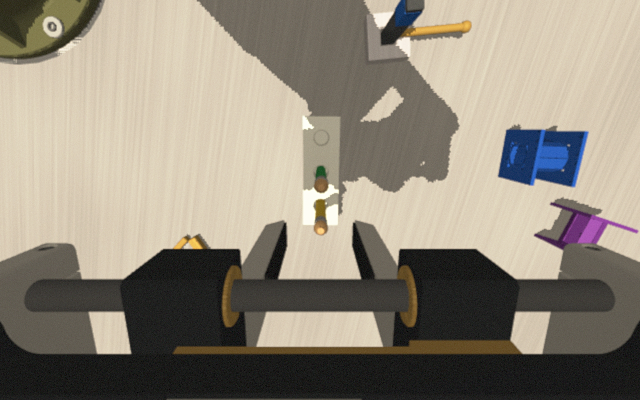

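View pics/w24c.png

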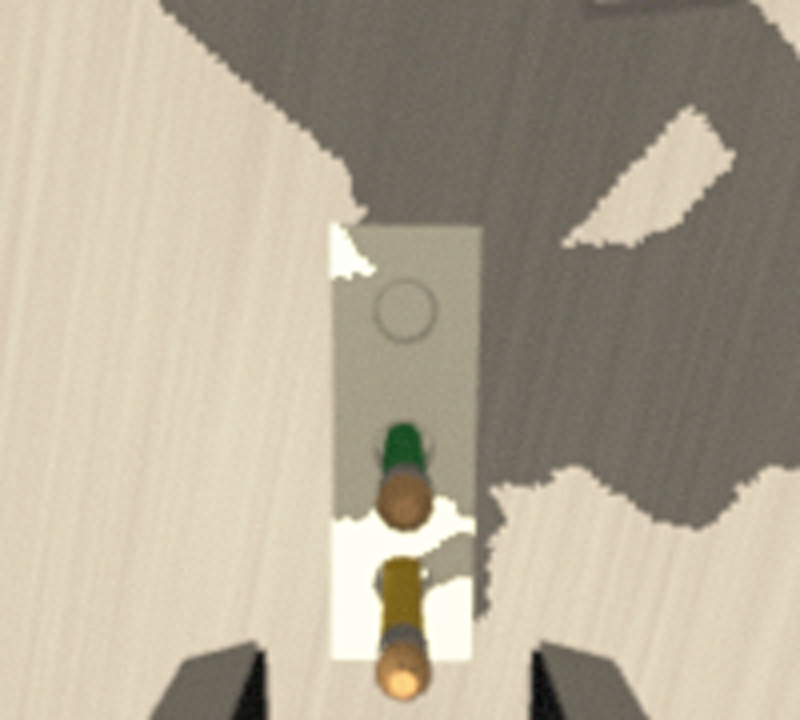

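```bash
python3 - <<'E'
from h import *
W=cam("wrist")
def P(ox,oy,s,pts,z): return np.array([onz(W,(ox+x/s,oy+y/s),z)[:2] for x,y in pts])
print("Y tip",P(220,60,4,[(403,684)],.125),"G tip",P(220,60,4,[(404,512)],.125))
print("Y emerge",P(220,60,4,[(402,570)],.035),"G emerge",P(220,60,4,[(403,440)],.035),"holes",P(220,60,4,[(405,311)],.035))
r=P(220,60,4,[(331,226),(481,226),(473,660),(330,660)],.035);print(r.mean(0),np.linalg.norm(np.diff(r,axis=0),axis=1));d=r[0]+r[1]-r[2]-r[3];print(np.arctan2(d[1],d[0]))
go(.4140,-.2118,.07,1.77)
E
```

```text
Y tip [[ 0.41404782 -0.21265476]] G tip [[ 0.40587665 -0.17374675]]
Y emerge [[ 0.41341888 -0.2086537 ]] G emerge [[ 0.40542453 -0.17017697]] holes [[ 0.39816791 -0.1338345 ]]
[ 0.40637778 -0.17367977] [0.04220333 0.12822676 0.04382721]
1.7731423343309793
lin [-22.4   2.4 127.4] turn [-0.0001  0.0008  0.0116]
```

Call:
play_rows(
  moves=[
    {"claw": 0.45, "linear": [-22.8, 2.4, 10], "turn": [0, 0, 0.012]},
    {"claw": 0.45, "linear": [-22.8, 2.4, 45], "turn": [0, 0, 0.012]},
    {"claw": 0.45, "linear": [-22.8, 2.4, 85], "turn": [0, 0, 0.012]},
    {"claw": 0.45, "linear": [-22.8, 2.4, 115], "turn": [0, 0, 0.012]},
    {"claw": 0.45, "linear": [-22.8, 2.4, 127], "turn": [0, 0, 0.012]},
    {"claw": 0.45, "linear": [-22.8, 2.4, 127], "turn": [0, 0, 0.012]},
    {"claw": 0.3, "linear": [-22.8, 2.4, 127], "turn": [0, 0, 0.012]},
    {"claw": 0.2, "linear": [-22.8, 2.4, 127], "turn": [0, 0, 0.012]},
  ],
  force=15,
)

```text
time_s: 28.42
ee_pos: [0.4146, -0.2124, 0.0714]
eef_rot: [3.14, 0.002, 1.769]
force: [-0.2, 0.1, -0.8]
grip_width: 0.0256
```

Call:
play_rows(
  moves=[
    {"claw": 0.0, "linear": [0, 0, 0], "turn": [0, 0, 0]},
    {"claw": 0.0, "linear": [0, 0, 0], "turn": [0, 0, 0]},
    {"claw": 0.0, "linear": [0, 0, 0], "turn": [0, 0, 0]},
    {"claw": 0.0, "linear": [0, 0, 0], "turn": [0, 0, 0]},
    {"claw": 0.0, "linear": [0, 0, 0], "turn": [0, 0, 0]},
    {"claw": 0.0, "linear": [0, 0, 0], "turn": [0, 0, 0]},
  ],
  force=15,
)

```text
time_s: 29.18
ee_pos: [0.4149, -0.2126, 0.0718]
eef_rot: [3.14, 0.003, 1.769]
force: [-0.3, -0.6, 5.7]
grip_width: 0.0116
```

```bash
python3 - <<'E'
from h import *
st();c,im=snap('wrist','w25');st()
E
```

```text
29.18 [ 0.4149 -0.2126  0.0718] [3.1397e+00 2.7000e-03 1.7694e+00] [-0.3 -0.6  5.7] 0.0116
29.23 [ 0.4149 -0.2126  0.0718] [3.1397e+00 2.7000e-03 1.7695e+00] [-0.6  1.   6.7] 0.0115
```

View pics/w25.png

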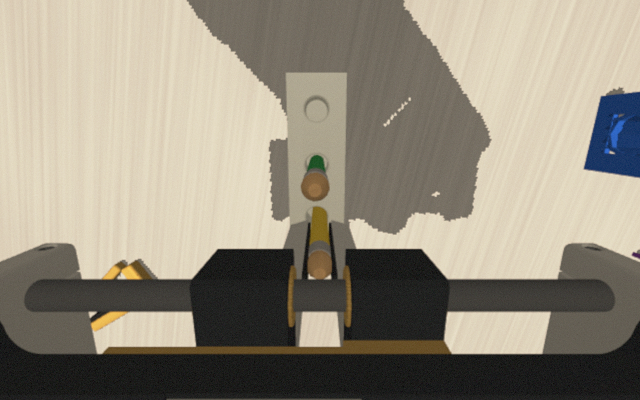

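Call:
play_rows(
  moves=[
    {"claw": 0, "linear": [0, 0, -10], "turn": [0, 0, 0]},
    {"claw": 0, "linear": [0, 0, -30], "turn": [0, 0, 0]},
    {"claw": 0, "linear": [0, 0, -60], "turn": [0, 0, 0]},
    {"claw": 0, "linear": [0, 0, -100], "turn": [0, 0, 0]},
    {"claw": 0, "linear": [0, 0, -135], "turn": [0, 0, 0]},
    {"claw": 0, "linear": [0, 0, -135], "turn": [0, 0, 0]},
  ],
)

```text
time_s: 29.98
ee_pos: [0.4153, -0.2127, 0.2095]
eef_rot: [3.136, 0.006, 1.769]
force: [-0.5, -0.4, -0.7]
grip_width: 0.0117
```

```bash
python3 - <<'E'
from h import *
st();c,im=snap('wrist','w26');go(.38,.0,.205,1.6);go(.405,.14,.2,1.40)
c,im=snap('side','d26')
E
```

```text
29.98 [ 0.4153 -0.2127  0.2095] [3.1364 0.0057 1.7694] [-0.5 -0.4 -0.7] 0.0117
lin [215.1   7.9   1.8] turn [0.0034 0.0036 0.1694]
lin [347.4  60.    6.5] turn [0.0038 0.0032 0.3694]
```

View pics/w26.png

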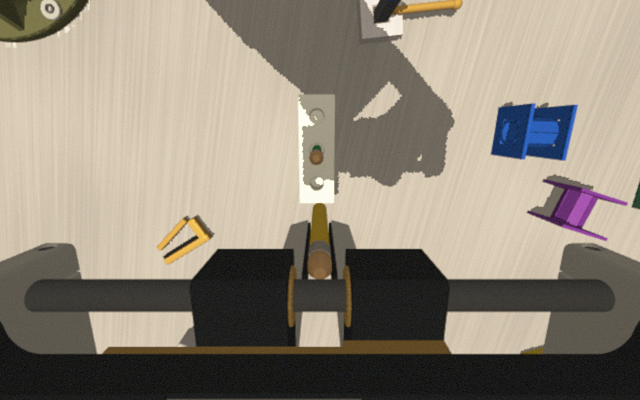

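View pics/d26.png

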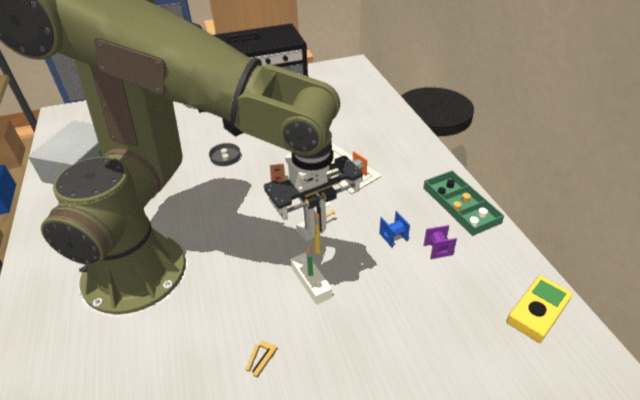

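```bash
python3 - <<'E'
from h import *
im=cv2.imread('pics/w26.png');crop(im,280,180,360,290,6,'w26c')
E
```

```text
(no output)
```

View pics/w26c.png

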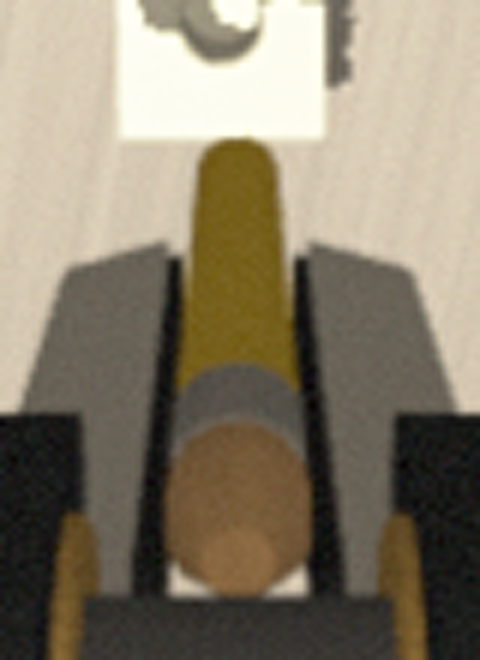

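Call:
play_rows(
  moves=[
    {"claw": 0, "linear": [30, 1, 0], "turn": [0, 0, 0.02]},
    {"claw": 0, "linear": [70, 2, 0], "turn": [0, 0, 0.05]},
    {"claw": 0, "linear": [115, 4, 0], "turn": [0, 0, 0.09]},
    {"claw": 0, "linear": [160, 5, 0], "turn": [0, 0, 0.13]},
    {"claw": 0, "linear": [205, 8, 0], "turn": [0, 0, 0.17]},
    {"claw": 0, "linear": [250, 25, 2], "turn": [0, 0, 0.23]},
    {"claw": 0, "linear": [295, 42, 4], "turn": [0, 0, 0.3]},
    {"claw": 0, "linear": [330, 55, 6], "turn": [0, 0, 0.37]},
  ],
)

```text
time_s: 31.08
ee_pos: [0.4025, 0.1239, 0.1986]
eef_rot: [3.141, 0.002, 1.398]
force: [-0.2, 0.1, -0.5]
grip_width: 0.0115
```

Call:
play_rows(
  moves=[
    {"claw": 0, "linear": [4, 0, 0], "turn": [0, 0, 0]},
    {"claw": 0, "linear": [4, 0, 0], "turn": [0, 0, 0]},
  ],
)

```text
time_s: 31.32
ee_pos: [0.4028, 0.1275, 0.1977]
eef_rot: [-3.14, 0.003, 1.399]
force: [-1.4, -0.4, -0.2]
grip_width: 0.0122
```

```bash
python3 - <<'E'
from h import *
st();c,im=snap('wrist','w27');crop(im,270,70,390,290,4,'w27c');st()
E
```

```text
31.32 [0.4028 0.1275 0.1977] [-3.1403  0.0033  1.3994] [-1.4 -0.4 -0.2] 0.0122
31.38 [0.4029 0.1271 0.1981] [-3.1410e+00  3.0000e-03  1.3985e+00] [ 0.4 -0.4 -0.4] 0.0118
```

View pics/w27.png

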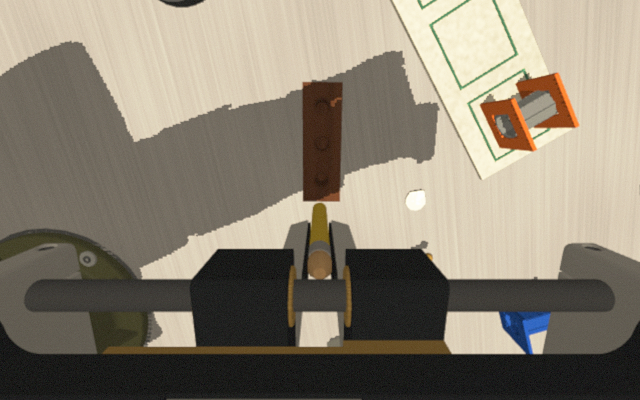

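View pics/w27c.png

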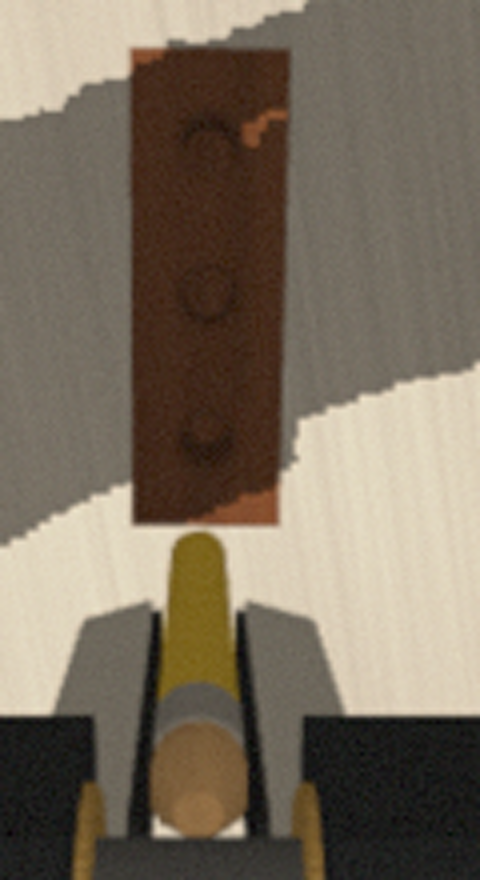

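```bash
python3 - <<'E'
from h import *
W=cam("wrist");o=get_obs();R=Ro.from_euler('xyz',o["eef_rot"])
def P(pts,z): return np.array([onz(W,(270+x/4,70+y/4),z) for x,y in pts])
T=lambda X:np.round(R.inv().apply(X-o["ee_pos"])*1000,1)
h=P([(208,140),(207,293),(206,437)],.053);print("holes",np.round(h[:,:2],4));print(T(h))
r=P([(132,49),(291,50),(279,523),(133,523)],.053);print("rack",r.mean(0),np.linalg.norm(np.diff(r,axis=0),axis=1));c=r.mean(0)
d=r[0]+r[1]-r[2]-r[3];a=np.arctan2(d[1],d[0]);print("row yaw",a)
u=np.array([np.cos(a),np.sin(a),0]);H=np.array([c-.04*u,c,c+.04*u]);print(H,T(H))
fz=.1981-.0618
f=P([(199,533)],fz);print("foot rim (tool)",T(f)); 
t=P([(199,815)],fz+.115);print("tip (tool)",T(t))
m=P([(199,720)],fz+.115-.02);print("belly",T(m))
E
```

```text
holes [[0.422  0.2166]
 [0.415  0.1774]
 [0.408  0.1383]]
[[ 91.9   3.5 144.8]
 [ 52.    3.4 144.9]
 [ 12.3   3.2 145. ]]
rack [0.41524371 0.17624362 0.053     ] [0.04136539 0.12676081 0.04164306]
row yaw 1.3894833737033356
[[0.40803086 0.1368993  0.053     ]
 [0.41524371 0.17624362 0.053     ]
 [0.42245656 0.21558793 0.053     ]] [[ 10.9   3.5 145. ]
 [ 50.9   3.8 144.9]
 [ 90.9   4.2 144.8]]
foot rim (tool) [[ 5.6  1.  61.7]]
tip (tool) [[  0.5   0.7 -53.3]]
belly [[  3.9   0.8 -33.3]]
```

Call:
play_rows(
  moves=[
    {"claw": 0, "linear": [12.3, 2.4, 20], "turn": [0, 0, 0.01]},
    {"claw": 0, "linear": [12.3, 2.4, 50], "turn": [0, 0, 0.01]},
    {"claw": 0, "linear": [12.3, 2.4, 72], "turn": [0, 0, 0.01]},
    {"claw": 0, "linear": [12.3, 2.4, 75], "turn": [0, 0, 0.01]},
    {"claw": 0, "linear": [12.3, 2.4, 75], "turn": [0, 0, 0.01]},
    {"claw": 0, "linear": [12.3, 2.4, 75], "turn": [0, 0, 0.01]},
  ],
)

```text
time_s: 32.12
ee_pos: [0.4077, 0.1385, 0.1239]
eef_rot: [3.141, 0.003, 1.388]
force: [-0.1, 0.4, 0.2]
grip_width: 0.0115
```

```bash
python3 - <<'E'
from h import *
st();c,im=snap('wrist');crop(im,260,70,380,290,4,'w28c');c,im=snap('side');crop(im,220,120,340,220,6,'d28');st()
E
```

```text
32.12 [0.4077 0.1385 0.1239] [3.1409e+00 2.5000e-03 1.3882e+00] [-0.1  0.4  0.2] 0.0115
32.23 [0.4076 0.1386 0.1237] [3.1411e+00 2.6000e-03 1.3884e+00] [ 0.7 -0.4 -0.6] 0.0117
```

View pics/w28c.png

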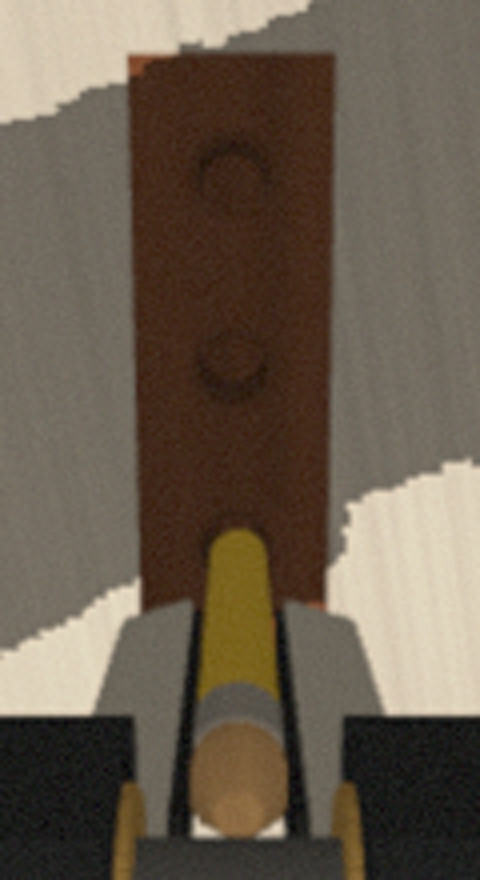

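View pics/d28.png

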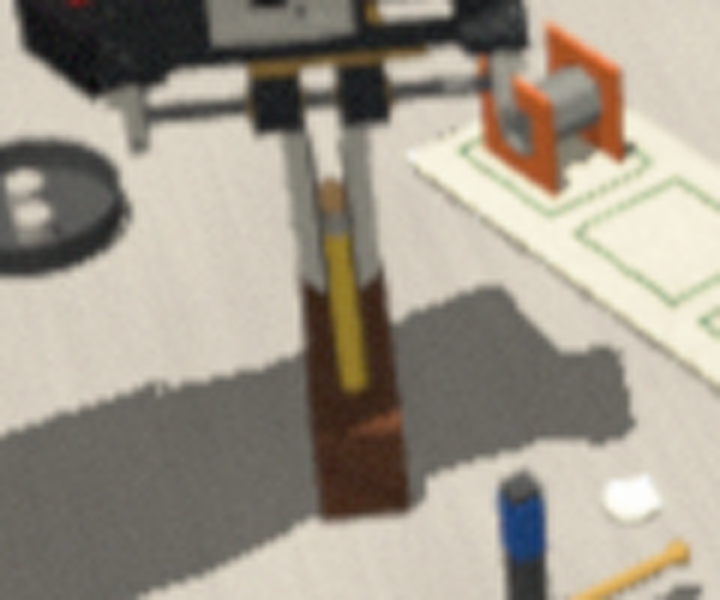

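```bash
python3 - <<'E'
from h import *
W=cam("wrist");o=get_obs();R=Ro.from_euler('xyz',o["eef_rot"])
def P(pts,z): return np.array([onz(W,(260+x/4,70+y/4),z) for x,y in pts])
T=lambda X:np.round(R.inv().apply(X-o["ee_pos"])*1000,1)
h=T(P([(235,173),(234,366)],.053));print(h,"-> near hole",2*h[1]-h[0])
print("rack edges at 580:",T(P([(141,580),(326,580),(130,60),(335,60)],.053)))
print("hole rim left/right visible",T(P([(200,540),(268,525)],.053)))
f=T(P([(240,530)],.1238-.0618));print("rim",f)
E
```

```text
[[79.6  0.2 70.5]
 [40.1 -0.1 70.6]] -> near hole [ 0.6 -0.4 70.7]
rack edges at 580: [[ -7.4 -20.7  70.7]
 [ -7.4  20.4  70.7]
 [101.4 -20.9  70.4]
 [101.4  20.2  70.4]]
hole rim left/right visible [[ 1.8 -7.6 70.7]
 [ 5.2  7.4 70.7]]
rim [[ 6.3  1.2 61.6]]
```

Call:
play_rows(
  moves=[
    {"claw": 0, "linear": [0.3, -1.3, 0], "turn": [0, 0, 0]},
    {"claw": 0, "linear": [0.3, -1.3, 4], "turn": [0, 0, 0]},
    {"claw": 0, "linear": [0.3, -1.3, 9], "turn": [0, 0, 0]},
    {"claw": 0, "linear": [0.3, -1.3, 14], "turn": [0, 0, 0]},
    {"claw": 0, "linear": [0.3, -1.3, 18], "turn": [0, 0, 0]},
    {"claw": 0, "linear": [0.3, -1.3, 18], "turn": [0, 0, 0]},
  ],
)

```text
time_s: 32.98
ee_pos: [0.4062, 0.139, 0.1052]
eef_rot: [-3.141, 0.003, 1.388]
force: [0.1, -0.6, -1.2]
grip_width: 0.0118
```

```bash
python3 - <<'E'
from h import *
st();c,im=snap('wrist');crop(im,260,70,380,290,4,'w29c');c,im=snap('side');crop(im,220,120,340,220,6,'d29');st()
E
```

```text
32.98 [0.4062 0.139  0.1052] [-3.1413e+00  3.0000e-03  1.3884e+00] [ 0.1 -0.6 -1.2] 0.0118
33.08 [0.4063 0.1391 0.1056] [3.1414e+00 2.8000e-03 1.3885e+00] [-0.9 -1.   0.1] 0.0118
```

View pics/w29c.png

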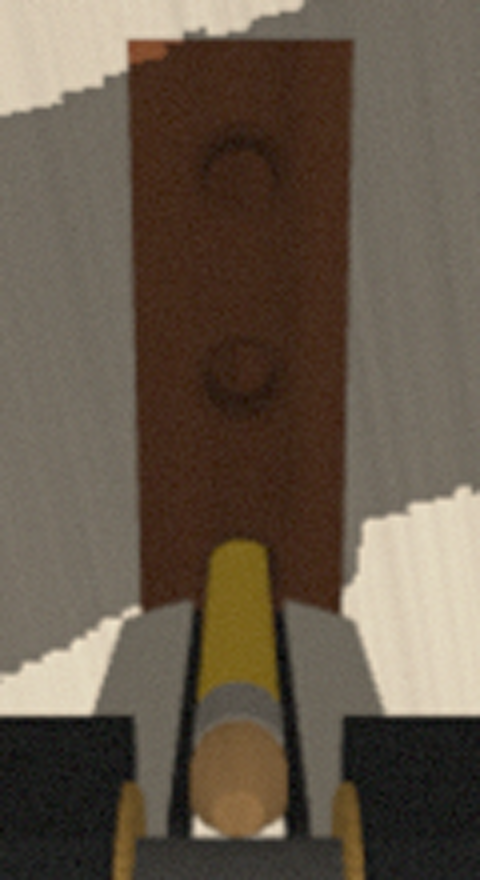

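View pics/d29.png

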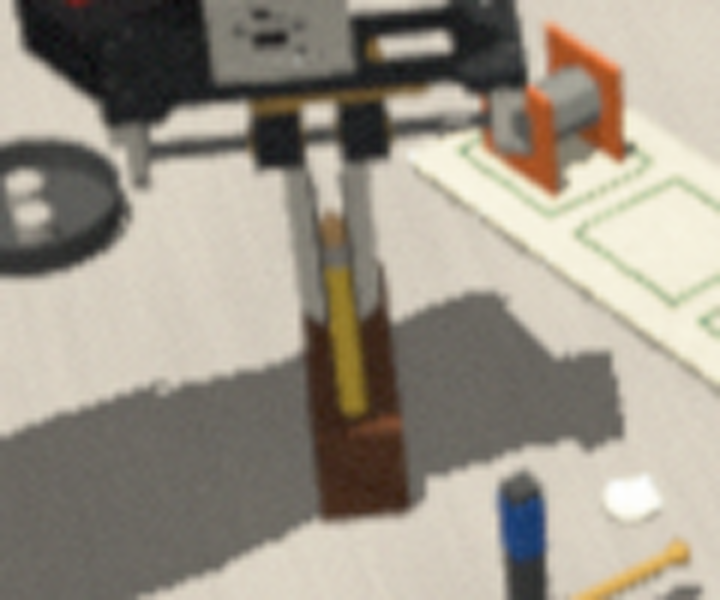

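Call:
play_rows(
  moves=[
    {"claw": 0, "linear": [0, 0, 6], "turn": [0, 0, 0]},
    {"claw": 0, "linear": [0, 0, 12], "turn": [0, 0, 0]},
    {"claw": 0, "linear": [0, 0, 18], "turn": [0, 0, 0]},
    {"claw": 0, "linear": [0, 0, 24], "turn": [0, 0, 0]},
    {"claw": 0, "linear": [0, 0, 30], "turn": [0, 0, 0]},
    {"claw": 0, "linear": [0, 0, 33.5], "turn": [0, 0, 0]},
    {"claw": 0, "linear": [0, 0, 33.5], "turn": [0, 0, 0]},
  ],
)

```text
time_s: 33.95
ee_pos: [0.4062, 0.1389, 0.0718]
eef_rot: [-3.141, 0.003, 1.388]
force: [0.5, -1.6, -1.3]
grip_width: 0.0114
```

```bash
python3 - <<'E'
from h import *
st();c,im=snap('wrist');crop(im,260,70,380,290,4,'w30c');c,im=snap('side');crop(im,220,120,340,220,6,'d30')
E
```

```text
33.95 [0.4062 0.1389 0.0718] [-3.1414e+00  3.1000e-03  1.3885e+00] [ 0.5 -1.6 -1.3] 0.0114
```

View pics/d30.png

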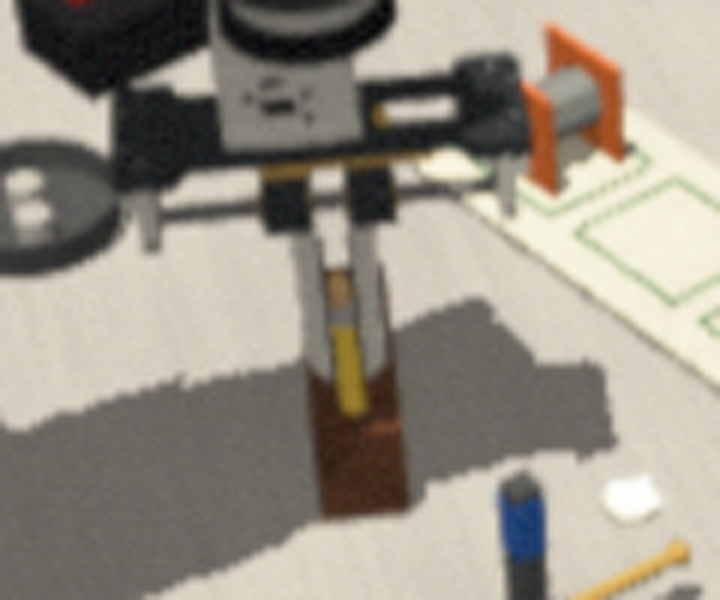

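Call:
play_rows(
  moves=[
    {"claw": 0.3, "linear": [0, 0, 0], "turn": [0, 0, 0]},
    {"claw": 0.45, "linear": [0, 0, 0], "turn": [0, 0, 0]},
    {"claw": 0.45, "linear": [0, 0, 0], "turn": [0, 0, 0]},
    {"claw": 0.45, "linear": [0, 0, 0], "turn": [0, 0, 0]},
    {"claw": 0.45, "linear": [0, 0, -20], "turn": [0, 0, 0]},
    {"claw": 0.45, "linear": [0, 0, -60], "turn": [0, 0, 0]},
    {"claw": 0.45, "linear": [0, 0, -110], "turn": [0, 0, 0]},
    {"claw": 0.45, "linear": [0, 0, -130], "turn": [0, 0, 0]},
  ],
)

```text
time_s: 35.05
ee_pos: [0.4069, 0.1395, 0.2047]
eef_rot: [3.138, 0.001, 1.388]
force: [-1.5, -0.2, -1.0]
grip_width: 0.0424
```

```bash
python3 - <<'E'
from h import *
st();c,im=snap('wrist','w31');c,im=snap('side');crop(im,220,120,340,220,6,'d31')
go(.38,0,.2,1.6);go(.4068,-.1735,.2,1.77)
E
```

```text
35.05 [0.4069 0.1395 0.2047] [3.1384e+00 1.4000e-03 1.3885e+00] [-1.5 -0.2 -1. ] 0.0424
lin [-142.1   -1.4    4.1] turn [ 0.0034  0.0016 -0.2115]
lin [-307.9   56.4    4.5] turn [ 0.0032  0.0019 -0.3815]
```

View pics/w31.png

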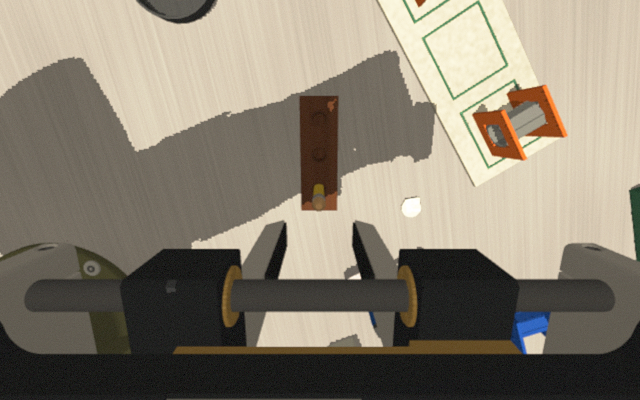

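View pics/d31.png

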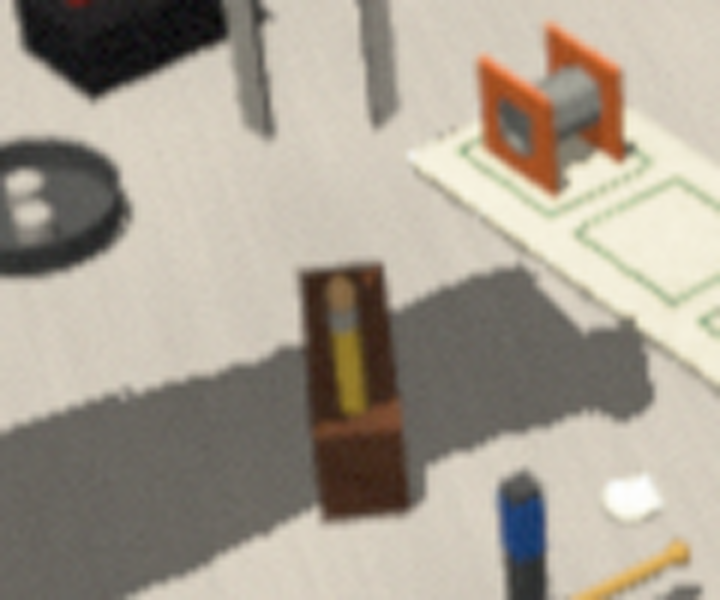

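Call:
play_rows(
  moves=[
    {"claw": 0.45, "linear": [-40, 0, 4], "turn": [0, 0, -0.05]},
    {"claw": 0.45, "linear": [-95, 0, 4], "turn": [0, 0, -0.12]},
    {"claw": 0.45, "linear": [-145, 2, 4], "turn": [0, 0, -0.2]},
    {"claw": 0.45, "linear": [-195, 18, 4], "turn": [0, 0, -0.25]},
    {"claw": 0.45, "linear": [-250, 36, 4], "turn": [0, 0, -0.32]},
    {"claw": 0.45, "linear": [-308, 56, 4], "turn": [0, 0, -0.38]},
    {"claw": 0.45, "linear": [-308, 56, 4], "turn": [0, 0, -0.38]},
    {"claw": 0.45, "linear": [-308, 56, 4], "turn": [0, 0, -0.38]},
  ],
)

```text
time_s: 36.15
ee_pos: [0.4059, -0.1731, 0.1994]
eef_rot: [3.14, 0.001, 1.767]
force: [-0.3, 0.1, 0.1]
grip_width: 0.0423
```

```bash
python3 - <<'E'
from h import *
c,im=snap('wrist','w32');st()
go(.4069,-.1734,.0718,1.77)
E
```

```text
36.2 [ 0.4061 -0.1726  0.1998] [3.1397e+00 1.6000e-03 1.7687e+00] [ 0.5  0.2 -0.8] 0.0423
lin [ -0.7   0.4 128. ] turn [ 0.0019  0.0016 -0.0013]
```

View pics/w32.png

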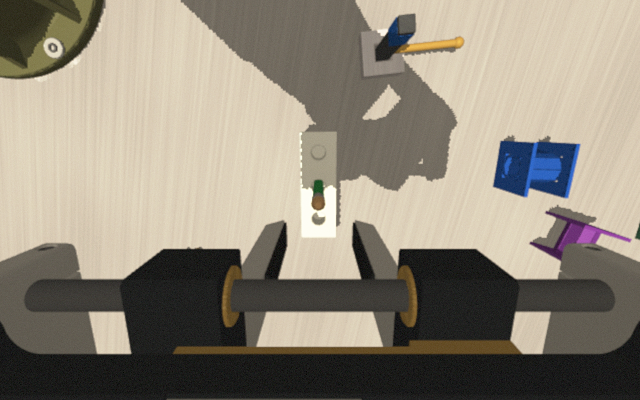

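Call:
play_rows(
  moves=[
    {"claw": 0.45, "linear": [-0.7, 0.4, 40], "turn": [0, 0, 0]},
    {"claw": 0.45, "linear": [-0.7, 0.4, 80], "turn": [0, 0, 0]},
    {"claw": 0.45, "linear": [-0.7, 0.4, 115], "turn": [0, 0, 0]},
    {"claw": 0.45, "linear": [-0.7, 0.4, 128], "turn": [0, 0, 0]},
    {"claw": 0.45, "linear": [-0.7, 0.4, 128], "turn": [0, 0, 0]},
    {"claw": 0.3, "linear": [-0.7, 0.4, 128], "turn": [0, 0, 0]},
    {"claw": 0.15, "linear": [-0.7, 0.4, 128], "turn": [0, 0, 0]},
    {"claw": 0, "linear": [-0.7, 0.4, 128], "turn": [0, 0, 0]},
  ],
  force=15,
)

```text
time_s: 37.2
ee_pos: [0.4071, -0.1735, 0.0723]
eef_rot: [3.139, 0.002, 1.769]
force: [0.6, -0.4, 0.2]
grip_width: 0.0157
```

Call:
play_rows(
  moves=[
    {"claw": 0.0, "linear": [0, 0, 0], "turn": [0, 0, 0]},
    {"claw": 0.0, "linear": [0, 0, 0], "turn": [0, 0, 0]},
    {"claw": 0.0, "linear": [0, 0, 0], "turn": [0, 0, 0]},
    {"claw": 0.0, "linear": [0, 0, 0], "turn": [0, 0, 0]},
    {"claw": 0.0, "linear": [0, 0, 0], "turn": [0, 0, 0]},
    {"claw": 0.0, "linear": [0, 0, 0], "turn": [0, 0, 0]},
  ],
)

```text
time_s: 37.95
ee_pos: [0.4071, -0.1735, 0.0723]
eef_rot: [3.139, 0.002, 1.769]
force: [-0.4, 0.6, 0.7]
grip_width: 0.0116
```

```bash
python3 - <<'E'
from h import *
st();c,im=snap('wrist','w33')
E
```

```text
37.95 [ 0.4071 -0.1735  0.0723] [3.1389e+00 2.2000e-03 1.7686e+00] [-0.4  0.6  0.7] 0.0116
```

View pics/w33.png

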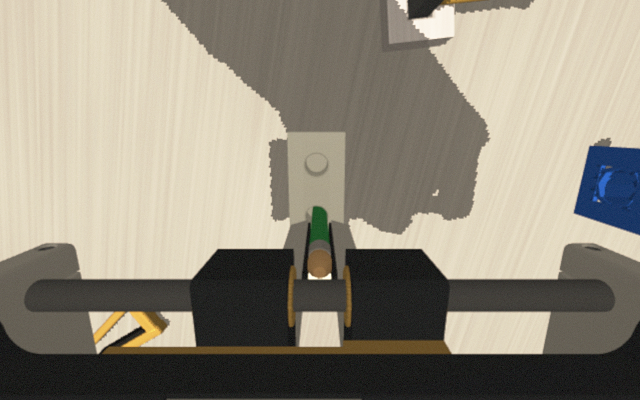

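Call:
play_rows(
  moves=[
    {"claw": 0, "linear": [0, 0, -10], "turn": [0, 0, 0]},
    {"claw": 0, "linear": [0, 0, -30], "turn": [0, 0, 0]},
    {"claw": 0, "linear": [0, 0, -60], "turn": [0, 0, 0]},
    {"claw": 0, "linear": [0, 0, -100], "turn": [0, 0, 0]},
    {"claw": 0, "linear": [0, 0, -135], "turn": [0, 0, 0]},
    {"claw": 0, "linear": [0, 0, -135], "turn": [0, 0, 0]},
  ],
)

```text
time_s: 38.75
ee_pos: [0.4075, -0.1737, 0.21]
eef_rot: [3.135, 0.005, 1.769]
force: [0.1, -0.7, 0.1]
grip_width: 0.0119
```

```bash
python3 - <<'E'
from h import *
st();c,im=snap('wrist','w34');go(.38,.0,.208,1.6);go(.4112,.165,.205,1.39)
E
```

```text
38.75 [ 0.4075 -0.1737  0.21  ] [3.1351 0.0053 1.7686] [ 0.1 -0.7  0.1] 0.0119
lin [175.3   7.7  -0.4] turn [0.0045 0.0031 0.1686]
lin [330.9  70.7   2.4] turn [0.0049 0.0026 0.3786]
```

View pics/w34.png

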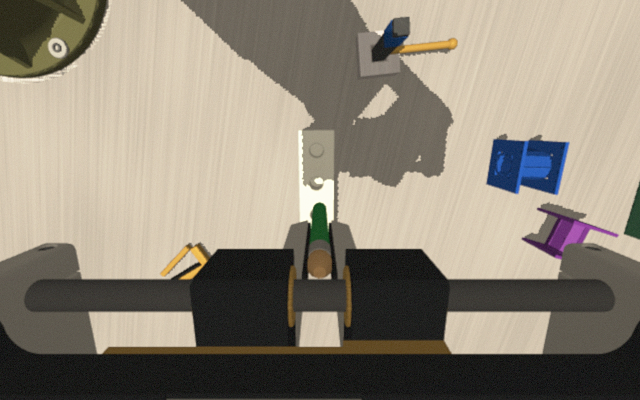

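Call:
play_rows(
  moves=[
    {"claw": 0, "linear": [30, 1, 0], "turn": [0, 0, 0.02]},
    {"claw": 0, "linear": [75, 3, 0], "turn": [0, 0, 0.06]},
    {"claw": 0, "linear": [125, 5, 0], "turn": [0, 0, 0.11]},
    {"claw": 0, "linear": [175, 8, 0], "turn": [0, 0, 0.17]},
    {"claw": 0, "linear": [225, 28, 0], "turn": [0, 0, 0.24]},
    {"claw": 0, "linear": [275, 48, 1], "turn": [0, 0, 0.3]},
    {"claw": 0, "linear": [315, 64, 2], "turn": [0, 0, 0.36]},
    {"claw": 0, "linear": [331, 70.5, 2], "turn": [0, 0, 0.378]},
  ],
)

```text
time_s: 39.8
ee_pos: [0.4104, 0.1668, 0.204]
eef_rot: [3.139, 0.003, 1.392]
force: [0.3, 0.2, -0.2]
grip_width: 0.012
```

Call:
play_rows(
  moves=[
    {"claw": 0, "linear": [0, 0, 0], "turn": [0, 0, 0]},
    {"claw": 0, "linear": [0, 0, 0], "turn": [0, 0, 0]},
  ],
)

```text
time_s: 40.05
ee_pos: [0.4099, 0.1662, 0.2034]
eef_rot: [3.14, 0.003, 1.392]
force: [-0.0, -0.2, -0.4]
grip_width: 0.0118
```

```bash
python3 - <<'E'
from h import *
st();c,im=snap('wrist');crop(im,260,70,380,290,4,'w35c');go(.4133,.1783,.128,1.3885)
E
```

```text
40.05 [0.4099 0.1662 0.2034] [3.1397 0.0034 1.3919] [-0.  -0.2 -0.4] 0.0118
lin [12.8  0.8 75.6] turn [0.0024 0.0032 0.0028]
```

View pics/w35c.png

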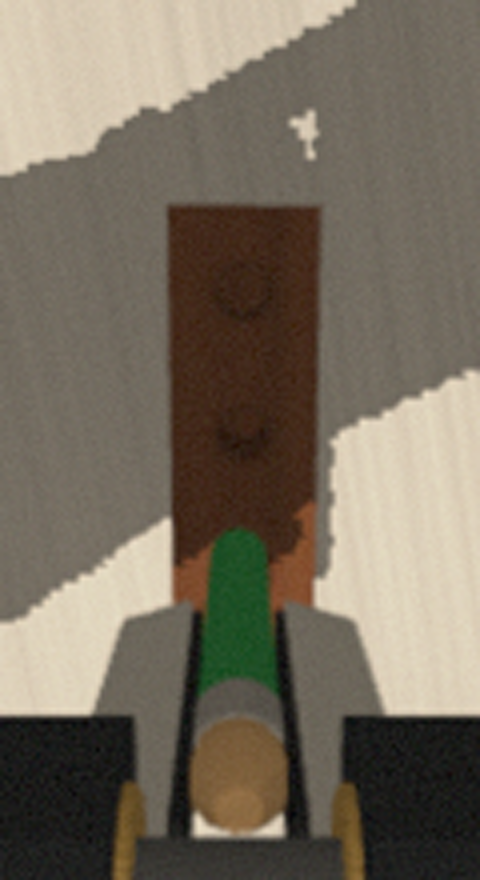

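Call:
play_rows(
  moves=[
    {"claw": 0, "linear": [12.8, 0.8, 20], "turn": [0, 0, 0]},
    {"claw": 0, "linear": [12.8, 0.8, 50], "turn": [0, 0, 0]},
    {"claw": 0, "linear": [12.8, 0.8, 74], "turn": [0, 0, 0]},
    {"claw": 0, "linear": [12.8, 0.8, 79], "turn": [0, 0, 0]},
    {"claw": 0, "linear": [12.8, 0.8, 79], "turn": [0, 0, 0]},
    {"claw": 0, "linear": [12.8, 0.8, 79], "turn": [0, 0, 0]},
  ],
)

```text
time_s: 40.85
ee_pos: [0.4138, 0.1782, 0.1256]
eef_rot: [3.138, 0.002, 1.391]
force: [0.2, -0.5, -0.8]
grip_width: 0.0118
```

```bash
python3 - <<'E'
from h import *
st();c,im=snap('wrist');crop(im,260,70,380,290,4,'w36c');go(.4133,.1783,.124,1.3885)
E
```

```text
40.85 [0.4138 0.1782 0.1256] [3.1378e+00 2.4000e-03 1.3910e+00] [ 0.2 -0.5 -0.8] 0.0118
lin [-0.1 -0.5  1.5] turn [0.0038 0.0024 0.0027]
```

View pics/w36c.png

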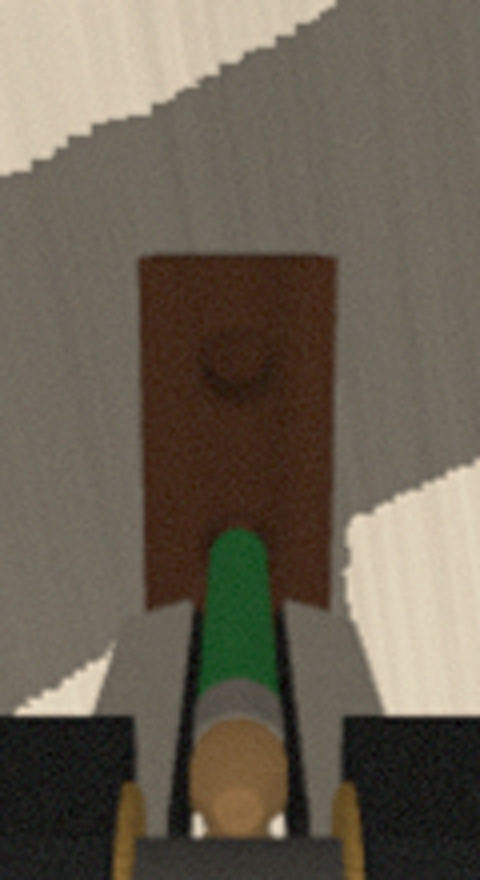

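Call:
play_rows(
  moves=[
    {"claw": 0, "linear": [0, -0.3, 6], "turn": [0, 0, 0]},
    {"claw": 0, "linear": [0, -0.3, 11], "turn": [0, 0, 0]},
    {"claw": 0, "linear": [0, -0.3, 16], "turn": [0, 0, 0]},
    {"claw": 0, "linear": [0, -0.3, 20], "turn": [0, 0, 0]},
    {"claw": 0, "linear": [0, -0.3, 20], "turn": [0, 0, 0]},
  ],
)

```text
time_s: 41.52
ee_pos: [0.4133, 0.1782, 0.1051]
eef_rot: [3.139, 0.003, 1.391]
force: [0.2, -1.5, -0.4]
grip_width: 0.0114
```

```bash
python3 - <<'E'
from h import *
st();c,im=snap('wrist');crop(im,260,70,380,290,4,'w37c')
E
```

```text
41.52 [0.4133 0.1782 0.1051] [3.1386e+00 2.8000e-03 1.3911e+00] [ 0.2 -1.5 -0.4] 0.0114
```

View pics/w37c.png

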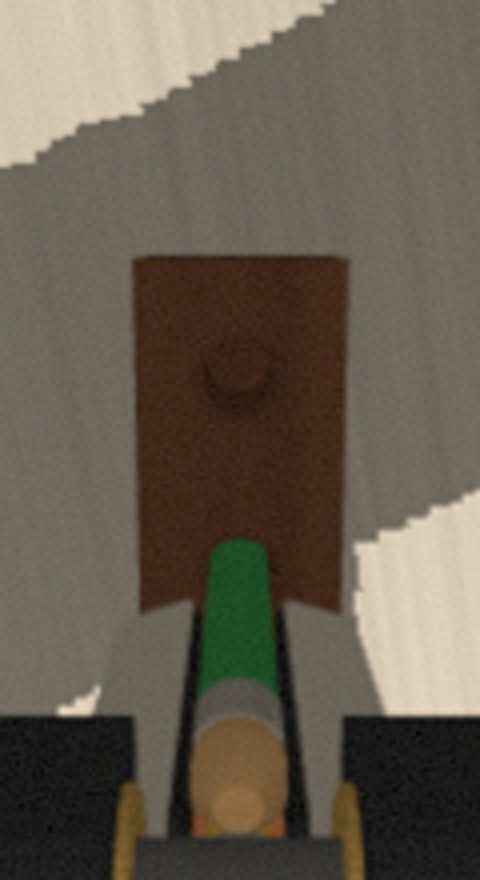

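The brush is in the hole mouth (foot cut off at row 540) and there is no force. Pushing on down.

Call:
play_rows(
  moves=[
    {"claw": 0, "linear": [0, 0, 6], "turn": [0, 0, 0]},
    {"claw": 0, "linear": [0, 0, 12], "turn": [0, 0, 0]},
    {"claw": 0, "linear": [0, 0, 18], "turn": [0, 0, 0]},
    {"claw": 0, "linear": [0, 0, 24], "turn": [0, 0, 0]},
    {"claw": 0, "linear": [0, 0, 30], "turn": [0, 0, 0]},
    {"claw": 0, "linear": [0, 0, 33], "turn": [0, 0, 0]},
    {"claw": 0, "linear": [0, 0, 33], "turn": [0, 0, 0]},
  ],
)

```text
time_s: 42.45
ee_pos: [0.4134, 0.1781, 0.072]
eef_rot: [3.139, 0.003, 1.391]
force: [0.4, -2.3, -1.3]
grip_width: 0.0114
```

Call:
play_rows(
  moves=[
    {"claw": 0.3, "linear": [0, 0, 0], "turn": [0, 0, 0]},
    {"claw": 0.45, "linear": [0, 0, 0], "turn": [0, 0, 0]},
    {"claw": 0.45, "linear": [0, 0, 0], "turn": [0, 0, 0]},
    {"claw": 0.45, "linear": [0, 0, 0], "turn": [0, 0, 0]},
    {"claw": 0.45, "linear": [0, 0, -20], "turn": [0, 0, 0]},
    {"claw": 0.45, "linear": [0, 0, -60], "turn": [0, 0, 0]},
    {"claw": 0.45, "linear": [0, 0, -110], "turn": [0, 0, 0]},
    {"claw": 0.45, "linear": [0, 0, -140], "turn": [0, 0, 0]},
  ],
)

```text
time_s: 43.45
ee_pos: [0.4134, 0.1787, 0.2144]
eef_rot: [3.137, 0.002, 1.391]
force: [-0.8, 0.4, -0.6]
grip_width: 0.0423
```

```bash
python3 - <<'E'
from h import *
st();c,im=snap('wrist','w38');c,im=snap('side','d38');crop(im,190,100,390,250,4,'d38c');snap('scene','s38')
go(.38,.05,.25,1.0)
E
```

```text
43.45 [0.4134 0.1787 0.2144] [3.1366e+00 1.8000e-03 1.3912e+00] [-0.8  0.4 -0.6] 0.0423
lin [-132.7   -9.8  -36.9] turn [0.0054 0.0007 0.3912]
```

View pics/w38.png

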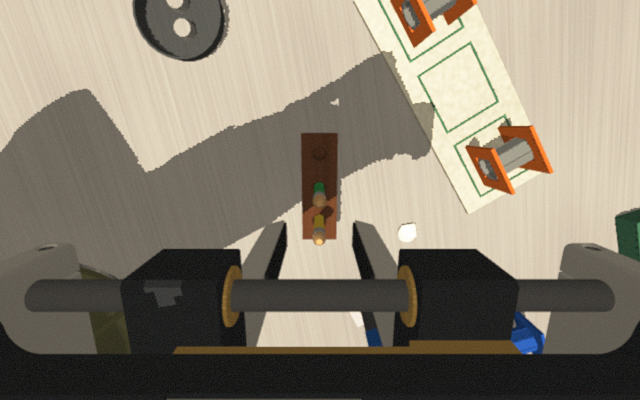

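View pics/d38c.png

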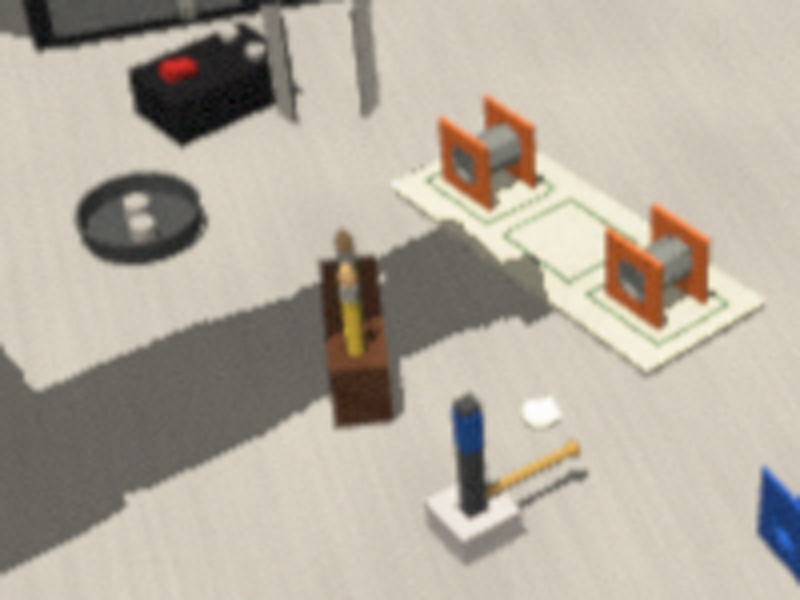

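View pics/s38.png

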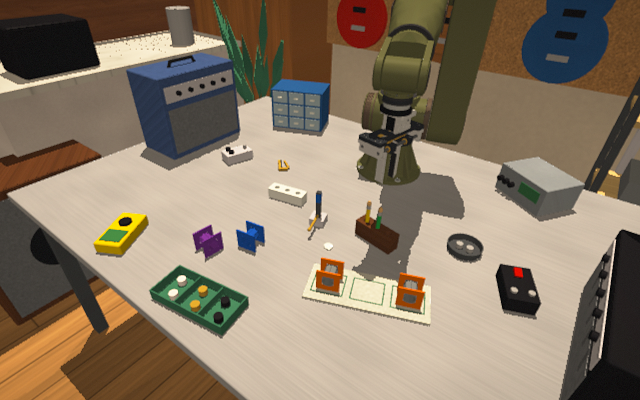

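```bash
python3 - <<'E'
from h import *
go(.45,.17,.28,.383)
E
```

```text
lin [ -2.1  37.8 -66.8] turn [ 5.5000e-03 -1.0000e-03  1.0082e+00]
```

Call:
play_rows(
  moves=[
    {"claw": 0.45, "linear": [0, 5, -30], "turn": [0, 0, 0.17]},
    {"claw": 0.45, "linear": [-1, 15, -55], "turn": [0, 0, 0.34]},
    {"claw": 0.45, "linear": [-2, 30, -67], "turn": [0, 0, 0.51]},
    {"claw": 0.45, "linear": [-2, 38, -67], "turn": [0, 0, 0.68]},
    {"claw": 0.45, "linear": [-2, 38, -67], "turn": [0, 0, 0.85]},
    {"claw": 0.45, "linear": [-2, 38, -67], "turn": [0, 0, 1.008]},
    {"claw": 0.45, "linear": [-2, 38, -67], "turn": [0, 0, 1.008]},
    {"claw": 0.45, "linear": [-2, 38, -67], "turn": [0, 0, 1.008]},
  ],
)

```text
time_s: 44.6
ee_pos: [0.4501, 0.1701, 0.2794]
eef_rot: [3.138, -0.002, 0.387]
force: [0.0, 0.6, 0.1]
grip_width: 0.0427
```

```bash
python3 - <<'E'
from h import *
st();c,im=snap('wrist','w39');st();crop(im,180,30,420,180,3.3,'w39c')
E
```

```text
44.6 [0.4501 0.1701 0.2794] [ 3.1376e+00 -2.2000e-03  3.8670e-01] [0.  0.6 0.1] 0.0427
44.65 [0.4501 0.1701 0.2797] [ 3.1375e+00 -2.6000e-03  3.8620e-01] [-0.2  0.2  0.2] 0.0424
```

View pics/w39.png

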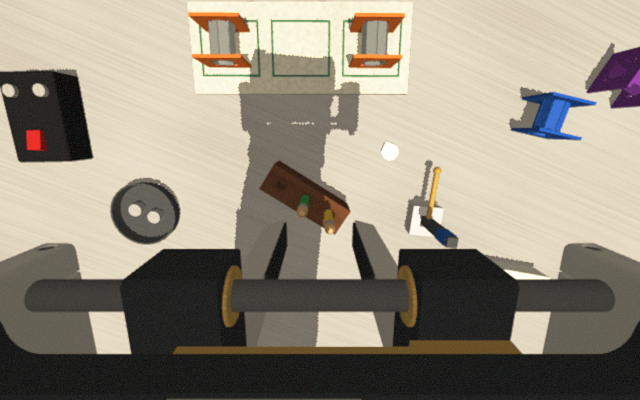

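```bash
python3 - <<'E'
from h import *
im=cv2.imread("pics/w39.png"); crop(im,180,0,420,100,3.3,'w39c')
E
```

```text
(no output)
```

View pics/w39c.png

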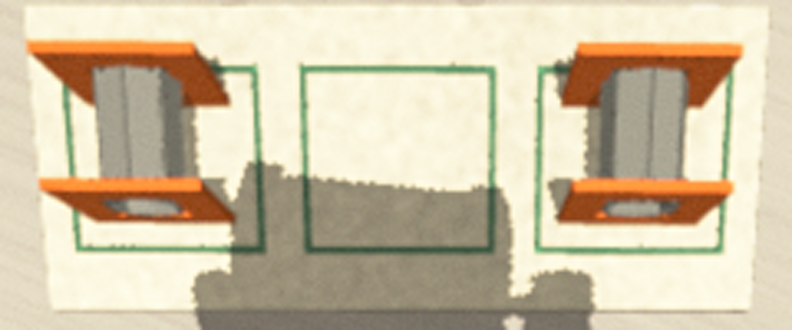

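```bash
python3 - <<'E'
from h import *
W=cam("wrist")
def P(pts,z): return np.array([onz(W,(180+x/3.3,y/3.3),z)[:2] for x,y in pts])
for n,t,b,bay in [("A",[(29,47),(194,49),(200,186),(41,186)],[(65,69),(257,69),(264,249),(77,249)],(.5682,.3536)),("C",[(577,50),(742,50),(732,187),(571,187)],[(540,69),(733,69),(721,250),(538,250)],(.6434,.168))]:
    q=P(t,.068);w=P(b,.008);d=(q[0]+q[1]-q[2]-q[3])
    print(n,"bobbin",q.mean(0),np.linalg.norm(q[0]-q[1]),np.linalg.norm(d)/2,"yaw",np.arctan2(d[1],d[0]),"bay",w.mean(0),"dist mm",1000*np.linalg.norm(q.mean(0)-w.mean(0)))
# brush tips & rod top
print("G tip",onz(W,(303,211),.123),"Y tip",onz(W,(330,230),.123),"rod top",onz(W,(452,241),.115))
E
```

```text
A bobbin [0.56760847 0.35374409] 0.05969618949078243 0.04617347100718776 yaw 0.3779843662998439 bay [0.56843779 0.35320101] dist mm 0.9913156073285457
C bobbin [0.64223925 0.16967939] 0.06000470088851176 0.045964017330869064 yaw 0.3682774098545485 bay [0.6439208  0.16775065] dist mm 2.558836179272131
G tip [0.41758577 0.17736179 0.123     ] Y tip [0.40767944 0.13839387 0.123     ] rod top [ 0.44923837 -0.01009694  0.115     ]
```

```bash
python3 -c "
from h import *
from station import hand_in
st();print(hand_in())"
```

```text
44.65 [0.4501 0.1701 0.2797] [ 3.1375e+00 -2.6000e-03  3.8620e-01] [-0.2  0.2  0.2] 0.0424
the job is handed in; nothing more can be done
None
```

I handed the job in at 44.7 s with both orange bobbins, the carrying rod and both brushes in their places. `hand_in` reports no verdict, so I don't have a pass or fail.

- **Bobbins:** Two were present. Each was threaded on the rod and set down in an end bay of the board. My last measurements put them 1.0 mm and 2.6 mm from the bay centres, about 0.01 rad off the bay's x axis. The gripper never came near either bobbin.
- **Rod:** It is back in its square socket, upright, with its grip point about where it was at the start.
- **Brushes:** Two were present, yellow and green; the rinse block is now empty. Each went about 43 mm down a rack hole with almost no resistance, then was released. From above, both tips sit within about 3 mm of their hole centres. I did not measure their final height separately.
- **Bystanders:** The pick and the dish with its knobs were in place in the last pictures. The capo looked undisturbed, but I measured none of them.

No last check failed. The wrist camera was about 1 mm off sideways, so I aligned each brush against its hole in the same picture instead. I saw no knock to either bobbin.

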